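# Refit a coffee grinder's burr holder, with the caddies parked on a swing-out hook

### The job

Refit the burr holder in the coffee grinder: swing the wall hook fully out, hang every caddy that stands on the grinder's hatch on it and let go, slide the hatch fully open, then set the burr holder in the throat and turn it under light pressure until it drops fully home. Then slide the hatch fully shut, stand the caddies upright back on it, and fold the emptied hook flat against its panel. Do not tip a caddy over, and leave the cups and other things on the counter where they are.

Things in the scene. Friction and masses are not known exactly. Their poses are not given: they have to be found in the camera images.
- grinder: White grinder, fixed. Origin: centre of the underside of its burr chamber, an open well 170 x 170 mm outside, 150 x 150 inside, walls 127 mm high, deck inside 88 mm high. Motor housing, 155 mm high, from 125 to 245 mm towards -y, as wide as the chamber. A black sliding hatch plate 170 x 170 x 8 mm, its top 135 mm high, covers the well.
- throat (a point): Centre of the throat, a round hole 82 mm across, 22 mm deep in the grinder's deck; point at deck level, 88 mm above the counter; axes as the grinder. At its bottom a steel seat with a cross-shaped slot 22 mm wide, 16 mm deep, centred. The cross is turned to an unknown angle, new at each start, visible once the hatch is open.
- hatch (a joint): Hatch travel, m: 0 shut, 0.15 fully open. It slides to the grinder's -y, into the motor housing (which stops anything standing on it), with 2.5 N friction, and stays where left. Its plate runs 127 to 135 mm above the counter; a burr holder that is not fully down blocks it.
- hatch_lip (a point): Centre of the wooden lip on the hatch, to push or pinch: 50 (grinder's x) x 12 (y) x 16 mm high, standing on the plate, top 151 mm above the counter, 75 mm towards +y from the plate's centre. Moves with the hatch; fully open it is 50 mm from the motor housing.
- caddy_blue: Blue caddy, 220 g: box 40 (x) x 70 (y) x 50 mm, contents to 57 mm. Straps at y +-33 mm carry an arched bail of 8 mm wire (y-z plane), 104 mm high at the straps; its apex underside is 119 mm above the bottom: the hook passes under it along own x. On the apex a wooden grip 22 x 22 mm, 126 to 168 mm high. Origin: centre of underside. Absent: None. Starts on the hatch.
- caddy_green: Green caddy, 220 g: box 40 (x) x 70 (y) x 50 mm, contents to 57 mm. Straps at y +-33 mm carry an arched bail as on the blue one; grip 22 x 22 mm, 126 to 168 mm high. Origin: centre of underside. Two or all of the three caddies are present, starting on the shut hatch 55 mm or more apart along the grinder's x.
- caddy_yellow: Yellow caddy, 220 g: box 40 (x) x 70 (y) x 50 mm, contents to 57 mm. Bail and grip as on the blue one; grip 22 x 22 mm, 126 to 168 mm high. Origin: centre of underside. Absent: None.
- burr: Burr holder, 0.28-0.46 kg, on the counter. Cross foot: two bars 72 x 14 mm along own x and y, 14 mm high; brass disc 77 mm across from 14 to 36 mm; red grip bar 60 (x) x 14 (y) mm from 36 to 68 mm. Origin: centre of underside. Foot across the seat: origin 22 mm below throat; home: 36 mm below, disc flush with the deck. Fits at every quarter turn, 0.1 rad play.
- hook (a joint): Angle of the swing-out hook about its vertical hinge on a fixed steel panel 215 mm high: 0 folded flat along the panel, 1.6 fully out (stop), growing anticlockwise seen from above. Friction 0.15 N m; stays where left.
- hook_hinge (a point): Hinge of the hook on the arm's axis, 190 mm above the counter, 30 mm off the panel's face; a grey bracket, up to 210 mm high, stands behind it.
- hook_tip (a point): End of the hook's arm on its axis, 180 mm from the hinge: a level round brass bar, 12 mm diameter. Own x points along the arm from tip to hinge. A round pin, 12 mm diameter, stands here up to 31 mm above the axis, to pinch and swing the arm. Hung caddies rest by the bail apex, origin about 113 mm below the axis; room for three, 52 mm apart.
- cup_a: Bystander, to be left alone: white mug, 80 mm across, 70 mm high. Origin: centre of the underside.
- cup_b: Bystander, to be left alone: blue mug, 80 mm across, 70 mm high. Origin: centre of the underside.
- pitcher: Bystander, to be left alone: steel milk pitcher, 84 mm across, 110 mm high. Origin: centre of the underside.
- tamper: Bystander, to be left alone: wooden tamper, 58 mm across, 92 mm high. Origin: centre of the underside.
- syrup: Bystander, to be left alone: amber syrup bottle, 66 mm across, 210 mm high. Origin: centre of the underside.
- jar: Bystander, to be left alone: glass jar, 84 mm across, 120 mm high. Origin: centre of the underside.
- papercups: Bystander, to be left alone: brown paper cup, 84 mm across, 120 mm high. Origin: centre of the underside.
Not all that is in view belongs to the job. Of the things like the burr, leave any that is pink; of the rest the smaller one is meant.

How it is judged:
By the outcome, as a careful person would: the job done as asked, in the order asked, and still so for the second after the job is handed in, with the robot touching nothing.
Of caddy_blue, caddy_green, caddy_yellow only 2 to 3 are there at a start; the rules pass over those that are not, and their reading is None.
At some moment in a run one of burr may be knocked a few centimetres aside while the robot is not near it.
It also fails if it takes over 210 s, if anything falls off the work surface, if the arm or the gripper's body presses on something with over 40 N, if the wrist force passes 120 N, or if a joint passes its speed limit or range.

### The arm

A 6-joint arm with a two-finger parallel gripper is mounted at the origin on the work surface. World frame = base frame: x ahead of the robot, y to its left, z up, the work surface at z = 0. Lengths are in m, angles in rad, forces in N, time in s.
With the tool pointing down it reaches from about 0.25 to 0.8 m from the base axis. Payload 8.5 kg.
Tool frame: the origin (TCP) lies midway between the tips of the shut fingers; the grasp point (between the pads) lies 19 mm behind it (r.tcp_to_grasp is the distance from the TCP to the grasp point, in m); z points along the fingers, y is the line along which they close (so a half turn about z gives the same grasp; the last joint's range is limited). The gripper opens to 85 mm and grips with 20 to 120 N. Pads are 22 mm wide; open, the fingers measure 114 mm over their backs; the gripper's body (76 mm by 85 mm) begins 54 mm behind the grasp point. The pads swing forward as they close: fully open they stand 13 mm farther back than shut.
Start: joints at [1.258, 0.238, -0.013, 1.319, 0, 1.571], TCP at [0.162, 0.499, 0.231] pointing down, gripper open.
Joint ranges: [-2.66, 2.66], [-1.03, 1.9], [-1.14, 1.46], [-1.82, 2.27], [-1.45, 1.34], [-3.14, 3.14]. Speed limits (rad/s): [2.22, 2.22, 2.79, 3.14, 3.14, 3.14].

### API

Orientations are given as a unit quaternion [x, y, z, w].
In Python, from workcell import r gives the robot as it stands.
- The arm moves only by the shell command python3 -m crank 'ROWS'. ROWS is JSON, a list of rows, each a list of 5 numbers: the finger opening in mm, from 0 to 85.4, then the shift along the tool's x, y, z in mm, then the turn about the tool's z in rad. In form: [[jaw, x, y, z, twist], ...]. A call has 1 to 12 rows; each row shifts and turns the commanded pose from where the row before left it, along the tool's axes as they then stand; what a row does not reach is not made up. A row lasts 1/12 s, in which the tool goes at most 41.7 mm and 7.16 degrees, less where a joint would pass 70% of its speed; a pose out of reach is approached as far as the arm can. A call is refused whole if a number of a shift passes 41.7 or a number of a turn 0.125, either way. A call with a gripper value outside its range is refused whole. The fingers move at their own pace and stop on an object; the grip force is fixed at half the most. Time passes only in rows, so rows that do not move let the fingers close. It gives the time, the measured TCP pose, the force, the opening and the grip force at its end, in the units of the state.
- r.read_state(): the state, without advancing time (a new reading comes with each control period).
- r.snapshot(name): name is "scene" or "top" or "wrist"; returns the picture (400x640x3 uint8, red, green, blue); there is no depth.
- r.calibration(name): a dict with "intrinsics" (3x3 intrinsics, pixels), "R" (3x3) and "t" (3): a world point X has camera coordinates R X + t; the wrist camera has in their place "mount" (4x4, takes a point from camera to tool coordinates, whose origin is the TCP and whose axes are the flange's). Camera axes: x right, y down, z forward; pixel columns grow to the right and rows downward; lengths in m; the calibration is good to about 2 mm. A picture is of the moment at which its call begins: read the wrist's pose just before it. calibration takes no time and is no camera call.
- r.job_done(): hands the job in; it is judged then, once.
The state is a dict: "time": time; "joint_pos": joint angles; "joint_velocities": joint speeds; "tau": joint torques, N m; "tool_pos": TCP position; "ee_rot": TCP orientation; "wrist_force": force on the tool from outside, world axes, zero at the start; "ft_torque": the same for the moment, N m; "finger_gap": finger opening in m; "finger_force": force on a finger pad.
Only numpy, scipy, OpenCV 4.12 (cv2) and the standard library are available. Lean on these libraries where they do the work, as an engineer would, in place of code of your own. Each camera call takes 0.05 s, during which the arm holds its last target. There are 200 camera calls.

## Working session

There is one attempt and no reset: what is moved stays moved. The work goes in short steps, Python scripts to look and compute and a shell command to move; the robot and the scene stay as the last step left them, time stands still between calls to the robot, and variables do not carry over. Pictures are saved under pics/ and viewed, at most 14 in all, crops included, and the job is handed in when it is done.

```bash
ls; mkdir -p pics; cat > h.py <<'E'
import numpy as np, cv2
from workcell import r
from scipy.spatial.transform import Rotation as Ro
def cam(name):
    c=r.calibration(name); K=np.array(c["intrinsics"])
    if name=="wrist":
        s=r.read_state(); M=np.array(c["mount"]); T=np.eye(4); T[:3,:3]=Ro.from_quat(s["ee_rot"]).as_matrix(); T[:3,3]=s["tool_pos"]
        W=np.linalg.inv(T@M); R,t=W[:3,:3],W[:3,3]
    else: R,t=np.array(c["R"]),np.array(c["t"])
    return K,R,t
def ray(c,u,v,z):
    K,R,t=c; d=R.T@np.linalg.solve(K,[u,v,1]); o=-R.T@t
    return o+d*(z-o[2])/d[2]
def proj(c,X):
    K,R,t=c; p=K@(R@np.array(X)+t); return p[:2]/p[2]
def snap(name,f):
    c=cam(name); im=r.snapshot(name); cv2.imwrite("pics/"+f,im[:,:,::-1]); np.savez("pics/"+f[:-4]+".npz",K=c[0],R=c[1],t=c[2]); return c,im
def load(f):
    d=np.load("pics/"+f+".npz"); return (d["K"],d["R"],d["t"]),cv2.imread("pics/"+f+".png")[:,:,::-1]
E
python3 - <<'E'
from h import *
for n in("top","scene","wrist"):
    c,im=snap(n,n+"0.png"); print(n,(-c[1].T@c[2]).round(3),c[0][0,0])
print(r.read_state())
E
```

```text
pics
top [0.392 0.061 1.683] 511.06841083992236
scene [1.182 0.065 0.787] 397.53839754544714
wrist [0.098 0.519 0.373] 305.66055330406573
{'time': 0.15, 'joint_pos': array([ 1.25801912e+00,  2.38658889e-01, -1.40640767e-02,  1.31919830e+00,
       -1.25548409e-05,  1.57077802e+00]), 'joint_velocities': array([ 1.71518536e-03, -1.72272950e-03,  1.82847707e-03,  9.47412521e-04,
       -6.25441485e-05,  4.33738275e-04]), 'tau': array([ 4.53444154e-04, -5.39076447e+01,  3.46598411e+01,  1.43828613e-02,
       -3.91123592e-05,  1.29004545e-05]), 'tool_pos': array([0.16144875, 0.49922229, 0.23081561]), 'ee_rot': array([ 1.55742834e-01,  9.87797476e-01, -5.56579542e-04, -8.14095579e-05]), 'wrist_force': array([-0.12361821,  0.22050819,  1.0231299 ]), 'ft_torque': array([-0.02888659,  0.02214508, -0.04129718]), 'finger_force': 0.0, 'finger_gap': 0.08558671808576496}
```

View pics/top0.png

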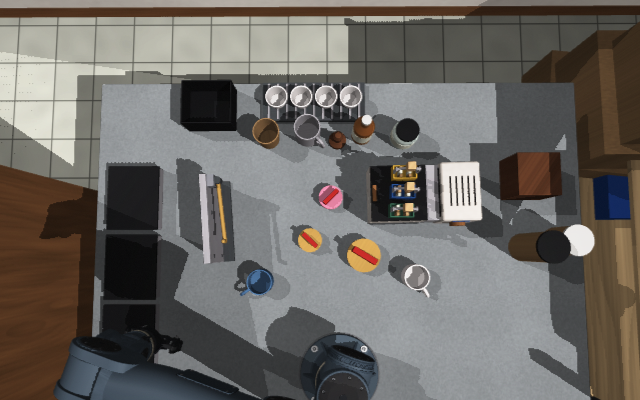

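View pics/scene0.png

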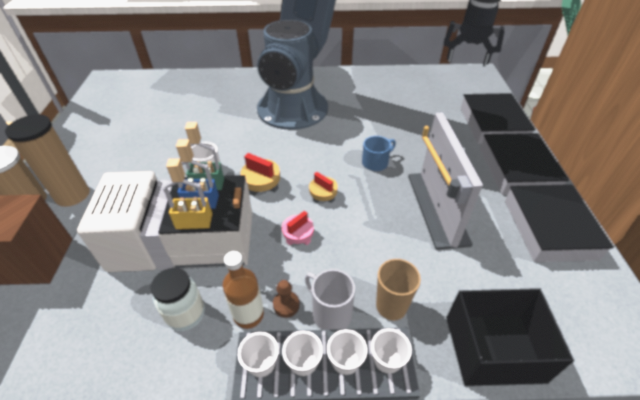

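The top view shows all three caddies on the hatch near (403,190), the hatch lip at (377,193) and the housing on the right. The hook is along the panel at (222,210). Small burr holder is at (310,240), the larger one at (364,255) and the pink one at (331,197). Next I'll take measurements, with a zoomed composite.

```bash
python3 - <<'E'
from h import *
c,im=load("top0"); s,si=load("scene0")
a=cv2.resize(im[150:235,345:495],None,fx=4,fy=4,interpolation=cv2.INTER_CUBIC)[:340,:600]
b=cv2.resize(im[165:270,170:250],None,fx=2.5,fy=2.5,interpolation=cv2.INTER_CUBIC)
d=cv2.resize(si[110:250,400:490],None,fx=1.8,fy=1.8,interpolation=cv2.INTER_CUBIC)
e=cv2.resize(si[120:265,80:260],None,fx=1.75,fy=1.75,interpolation=cv2.INTER_CUBIC)
o=np.zeros((600,800,3),np.uint8); o[:340,:600]=a; o[338:338+b.shape[0],:b.shape[1]]=b[:262]; o[340:340+d.shape[0],210:210+d.shape[1]]=d[:260]; o[342:342+e.shape[0],400:400+e.shape[1]]=e[:258]
cv2.imwrite("pics/comp0.png",o[:,:,::-1])
hsv=cv2.cvtColor(im,cv2.COLOR_RGB2HSV)
def blobs(mask,z,box,m=20):
    n,l,st,ce=cv2.connectedComponentsWithStats(mask.astype(np.uint8))
    for i in range(1,n):
        if st[i,4]>=m and box[0]<ce[i][0]<box[1]and box[2]<ce[i][1]<box[3]:
            print(ce[i].round(1),st[i],ray(c,*ce[i],z).round(3))
H,S,V=[hsv[:,:,i].astype(int) for i in range(3)]
print("red"); blobs(((H<6)|(H>174))&(S>180)&(V>90),.068,(280,400,170,280))
print("yel"); blobs((H>14)&(H<26)&(S>140)&(V>120),.036,(280,400,170,280))
print("hook"); blobs((H>14)&(H<28)&(S>120)&(V>80),.19,(190,250,170,260),5)
print("wood grips"); blobs((H>10)&(H<28)&(S>50)&(S<150)&(V>150),.168,(360,440,150,230),5)
print("lip"); blobs((H>5)&(H<20)&(S>80)&(V>60),.151,(365,385,160,230),5)
w=(V>180)&(S<30)
m=np.zeros_like(w);m[150:230,435:490]=1
cnt,_=cv2.findContours((w&m).astype(np.uint8),0,1); k=max(cnt,key=cv2.contourArea); rr=cv2.minAreaRect(k);print(rr,[ray(c,*p,.155).round(3) for p in cv2.boxPoints(rr)])
E
```

```text
red
[330.4 196.1] [323 189  16  15  79] [0.559 0.025 0.068]
[309.1 239.6] [302 233  15  15  77] [0.422 0.092 0.068]
[364.7 255.2] [352 247  26  18 161] [ 0.372 -0.082  0.068]
yel
[309.4 239.9] [298 229  23  23 313] [0.421 0.092 0.036]
[363.  254.9] [347 239  33  33 659] [ 0.373 -0.079  0.036]
hook
[221.4 213.2] [216 184  11  59 238] [0.497 0.347 0.19 ]
wood grips
[411.8 164.8] [408 161   9   8  63] [ 0.642 -0.218  0.168]
[409.9 173.1] [409 171   3   5  11] [ 0.617 -0.211  0.168]
[410.3 185.6] [407 182   8   8  61] [ 0.58  -0.212  0.168]
[399.  190.5] [398 190   3   2   6] [ 0.565 -0.178  0.168]
[408.5 206.5] [405 203   8   8  64] [ 0.517 -0.205  0.168]
[406.8 213.5] [406 212   3   4  10] [ 0.496 -0.2    0.168]
lip
[374.  191.8] [372 185   5  16  62] [ 0.563 -0.105  0.151]
((460.8705139160156, 190.71533203125), (58.28582763671875, 38.144805908203125), 87.33700561523438) [array([ 0.651, -0.307,  0.155]), array([ 0.656, -0.422,  0.155]), array([ 0.48 , -0.424,  0.155]), array([ 0.475, -0.31 ,  0.155])]
```

View pics/comp0.png

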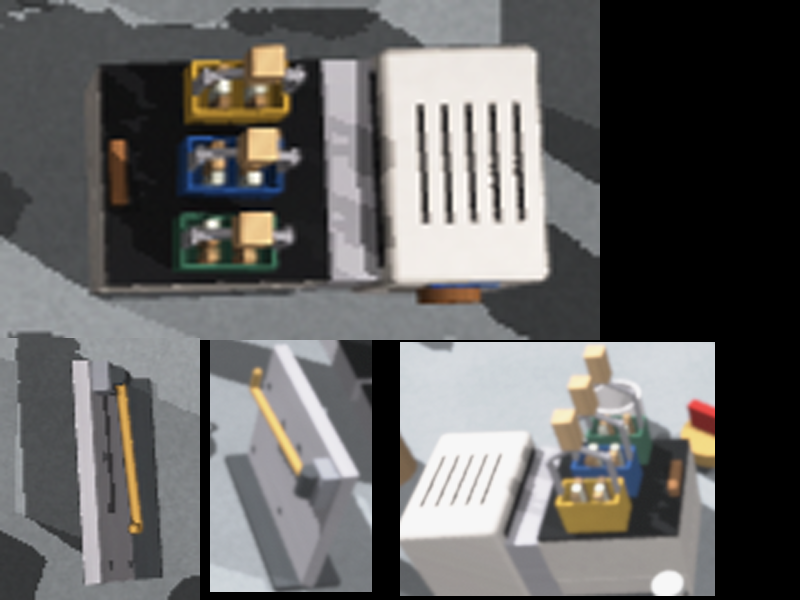

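Composite: the pin is at the hook's near end (crop 135,528), with the hinge at the far end (122,380). Caddies stand square on the hatch, roughly 57 mm apart, so I'm redoing the grip rays at z = 0.303 (hatch plus grip height).

```bash
cat >> h.py <<'E'
def go(x,y,z,hd,p=None,q=None):
    """prints tool-frame shift (mm) and turn from pose p,q (default: as measured) to tcp x,y,z with jaw axis heading hd (mod pi)"""
    s=r.read_state(); p=np.array(s["tool_pos"]) if p is None else np.array(p); R=Ro.from_quat(s["ee_rot"]).as_matrix()
    h0=np.arctan2(R[1,1],R[0,1]); d=(hd-h0+np.pi/2)%np.pi-np.pi/2
    sh=R.T@(np.array([x,y,z])-p)*1000
    print("shift",sh.round(1),"turn(tool z)",round(-d,3),"after-turn axes shift",(Ro.from_euler('z',d).as_matrix()@R).T.dot(np.array([x,y,z])-p).__mul__(1000).round(1),"q6",round(s["joint_pos"][5],2))
def st():
    s=r.read_state(); R=Ro.from_quat(s["ee_rot"]).as_matrix()
    print("t",round(s["time"],2),"p",s["tool_pos"].round(4),"jawhd",round(np.arctan2(R[1,1],R[0,1]),3),"F",np.round(s["wrist_force"],1),"gap",round(s["finger_gap"],4),"ff",round(s["finger_force"],1),"q",s["joint_pos"].round(2))
E
python3 - <<'E'
from h import *
c,_=load("top0"); s,_=load("scene0")
print("pin",ray(c,223.8,241,.221),"bar far end",ray(c,218.8,183,.19))
print("scene pin top",ray(s,400+(258-210)/1.8,110+(370-340)/1.8,.221), "hinge bracket top",ray(s,400+(308-210)/1.8,110+(468-340)/1.8,.21))
for n,u,v in(("Y",411.8,164.8),("B",410.3,185.6),("G",408.5,206.5)): print(n,ray(c,u,v,.303).round(3))
# bail ends (straps) in comp: rough yaw
for n,a,b in(("Y",(201,79),(297,76)),("B",(196,158),(293,156)),("G",(194,236),(289,236))):
    A=ray(c,345+a[0]/4,150+a[1]/4,.239);B=ray(c,345+b[0]/4,150+b[1]/4,.239);print(n,A.round(3),B.round(3),((A+B)/2).round(3),(A-B)[:2])
st(); go(.42,.31,.33,0)
E
```

```text
pin [0.41556298 0.33279308 0.221     ] bar far end [0.58644712 0.35585717 0.19      ]
scene pin top [0.41726094 0.33775763 0.221     ] hinge bracket top [0.59235037 0.36033435 0.21      ]
Y [ 0.62  -0.193  0.303]
B [ 0.563 -0.187  0.303]
G [ 0.506 -0.181  0.303]
Y [ 0.616 -0.157  0.239] [ 0.618 -0.225  0.239] [ 0.617 -0.191  0.239] [-0.00190853  0.06843244]
B [ 0.56  -0.152  0.239] [ 0.561 -0.221  0.239] [ 0.56  -0.187  0.239] [-0.0011888   0.06886594]
G [ 0.504 -0.15   0.239] [ 0.504 -0.217  0.239] [ 0.504 -0.184  0.239] [0.00022233 0.06716269]
t 0.15 p [0.1614 0.4992 0.2308] jawhd 1.258 F [-0.1  0.2  1. ] gap 0.0856 ff 0.0 q [ 1.26  0.24 -0.01  1.32 -0.    1.57]
shift [-304.2 -100.6  -99.1] turn(tool z) 1.258 after-turn axes shift [-189.2  258.4  -99.5] q6 1.57
```

```bash
python3 -m crank '[[60,0,0,-8,0.114],[60,0,0,-8,0.114],[60,0,0,-8,0.114],[60,0,0,-8,0.114],[60,0,0,-8,0.114],[60,0,0,-8,0.114],[60,0,0,-8,0.114],[60,0,0,-8,0.114],[60,0,0,-8,0.114],[60,0,0,-8,0.114],[60,0,0,0,0]]'; python3 -c "
from h import *
st(); go(.416,.334,.30,.123)"
```

```text
time: 1.07
tool_pos: [0.1616, 0.4999, 0.3124]
ee_rot: [0.666, 0.746, 0.001, -0.0]
wrist_force: [0.1, -0.2, -0.1]
finger_gap: 0.0599
finger_force: 0.0
t 1.07 p [0.1616 0.4999 0.3124] jawhd 0.113 F [ 0.1 -0.2 -0.1] gap 0.0599 ff 0.0 q [1.26 0.23 0.17 1.52 0.   2.72]
shift [-193.5  234.1   12.3] turn(tool z) -0.01 after-turn axes shift [-195.9  232.1   12.3] q6 2.72
```

```bash
python3 -m crank '[[60,-24,29,0,-0.01],[60,-24,29,0,0],[60,-24,29,2,0],[60,-24,29,2,0],[60,-24,29,2,0],[60,-24,29,2,0],[60,-24,29,2,0],[60,-25,28,2,0],[60,0,0,0,0],[60,0,0,0,0]]'; python3 -c "
from h import *
st(); c,im=snap('wrist','w1.png'); print(proj(c,[.416,.334,.221]),proj(c,[.594,.356,.19]))"
```

```text
time: 1.9
tool_pos: [0.4163, 0.3358, 0.2982]
ee_rot: [0.661, 0.751, -0.001, -0.0]
wrist_force: [-1.0, 0.3, -0.4]
finger_gap: 0.0602
finger_force: 0.0
t 1.9 p [0.4163 0.3358 0.2982] jawhd 0.128 F [-1.   0.3 -0.4] gap 0.0602 ff 0.0 q [ 0.68  0.24  0.16  1.49 -0.    2.12]
[316.42018787 207.92143128] [528.24305623 198.07654797]
```

View pics/w1.png

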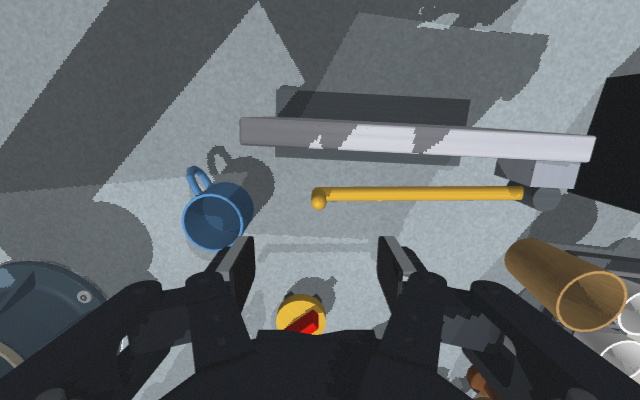

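The pin top is at (318,201). The bar runs to the hinge bracket at about (545,197).

```bash
python3 -c "
from h import *
c,im=load('w1')
p=ray(c,318,201,.221);print(p,ray(c,545,197,.21),ray(c,524,192.5,.19),ray(c,330,197,.19))
h=np.arctan2(*(ray(c,522,192.5,.19)-ray(c,335,197,.19))[[1,0]]);print(h, p+.18*np.array([np.cos(h),np.sin(h),0]))
go(p[0],p[1],.202,h)"
```

```text
[0.41648056 0.33949032 0.221     ] [0.59170584 0.36206374 0.21      ] [0.58896778 0.36026366 0.19      ] [0.42741699 0.33561824 0.19      ]
0.152290296652383 [0.59439728 0.36679674 0.221     ]
shift [ 2.7  1.7 96.5] turn(tool z) -0.023 after-turn axes shift [ 2.7  1.7 96.5] q6 2.12
```

```bash
python3 -m crank '[[60,2.5,1,24,-0.012],[60,0,0,24,0],[60,0,0,24,0],[60,0,0,24,0],[60,0,0,0,0],[5,0,0,0,0],[5,0,0,0,0],[5,0,0,0,0],[5,0,0,0,0],[5,0,0,0,0],[5,0,0,0,0]]'; python3 -c "
from h import *
st()"
```

```text
time: 2.87
tool_pos: [0.4175, 0.3408, 0.2051]
ee_rot: [0.656, 0.755, 0.002, 0.001]
wrist_force: [5.2, 1.5, 5.8]
finger_gap: 0.0086
finger_force: 58.7
t 2.87 p [0.4175 0.3408 0.2051] jawhd 0.14 F [5.2 1.5 5.8] gap 0.0086 ff 58.7 q [ 0.69  0.27 -0.04  1.26 -0.    2.12]
```

```bash
python3 -m crank '[[5,-9,0.2,0,-0.05],[5,-9,0.2,0,-0.05],[5,-9,0.2,0,-0.05],[5,-9,0.2,0,-0.05],[5,0,0,0,0]]'; python3 -c "
from h import *
st(); r0=r.read_state()['tool_pos'];print(np.hypot(*(r0[:2]-[.5948,.3625])))"
```

```text
time: 3.28
tool_pos: [0.4256, 0.3045, 0.205]
ee_rot: [0.576, 0.817, 0.002, 0.001]
wrist_force: [1.9, 0.5, 7.3]
finger_gap: 0.0088
finger_force: 59.0
t 3.28 p [0.4256 0.3045 0.205 ] jawhd 0.342 F [1.9 0.5 7.3] gap 0.0088 ff 59.0 q [ 0.62  0.24 -0.08  1.25 -0.    1.85]
0.178849835570241
```

Tracks well; continue the arc.

```bash
python3 -m crank '[[5,-18,0.9,0,-0.1],[5,-18,0.9,0,-0.1],[5,-18,0.9,0,-0.1],[5,-18,0.9,0,-0.1],[5,-18,0.9,0,-0.1],[5,-18,0.9,0,-0.1],[5,0,0,0,0]]'; python3 -m crank '[[5,-18,0.9,0,-0.1],[5,-18,0.9,0,-0.1],[5,-18,0.9,0,-0.1],[5,-18,0.9,0,-0.1],[5,-18,0.9,0,-0.1],[5,-18,0.9,0,-0.1],[5,0,0,0,0]]';  python3 -c "
from h import *
st()"
```

```text
time: 3.87
tool_pos: [0.4894, 0.2169, 0.2049]
ee_rot: [0.308, 0.951, -0.0, 0.001]
wrist_force: [-4.2, -5.6, 13.9]
finger_gap: 0.0085
finger_force: 60.1
time: 4.45
tool_pos: [0.592, 0.1818, 0.205]
ee_rot: [0.014, 1.0, -0.002, 0.002]
wrist_force: [-1.4, -13.8, 12.8]
finger_gap: 0.0086
finger_force: 60.1
t 4.45 p [0.592  0.1818 0.205 ] jawhd 1.543 F [ -1.4 -13.8  12.8] gap 0.0086 ff 60.1 q [ 0.3   0.41  0.17  1.33 -0.01  0.33]
```

```bash
python3 -m crank '[[5,-12,-1,0,-0.05],[5,-12,-0.5,0,-0.05],[5,-12,0.5,0,-0.05],[5,-6,0,0,-0.04],[5,-3,0,0,0],[5,0,0,0,0]]';  python3 -c "
from h import *
st()"
```

```text
time: 4.95
tool_pos: [0.6333, 0.1856, 0.2036]
ee_rot: [-0.08, 0.997, 0.0, -0.0]
wrist_force: [0.4, -0.1, -0.3]
finger_gap: 0.0049
finger_force: 0.0
t 4.95 p [0.6333 0.1856 0.2036] jawhd 1.73 F [ 0.4 -0.1 -0.3] gap 0.0049 ff 0.0 q [0.29 0.48 0.29 1.38 0.   0.13]
```

```bash
python3 -m crank '[[5,0,0,-25,0],[5,0,0,-25,0],[5,0,0,-25,0],[30,0,0,-20,0],[30,0,0,0,0]]';  python3 -c "
from h import *
st(); c,im=snap('wrist','w2.png'); t,im2=snap('top','t2.png')
a=cv2.resize(im2[130:260,180:330],(600,520),interpolation=cv2.INTER_CUBIC); cv2.imwrite('pics/w2c.png',np.hstack([cv2.resize(im[:300],(480,225)),cv2.resize(a[:260],(320,139)).repeat(1,0)[:139] if 0 else np.pad(cv2.resize(a,(320,225)),((0,0),(0,0),(0,0)))])[:,:,::-1])"
```

```text
time: 5.37
tool_pos: [0.6348, 0.1861, 0.3032]
ee_rot: [-0.079, 0.997, 0.001, 0.003]
wrist_force: [1.6, -0.3, 0.6]
finger_gap: 0.028
finger_force: 0.0
t 5.37 p [0.6348 0.1861 0.3032] jawhd 1.73 F [ 1.6 -0.3  0.6] gap 0.028 ff 0.0 q [0.29 0.48 0.53 1.62 0.   0.13]
```

View pics/w2.png

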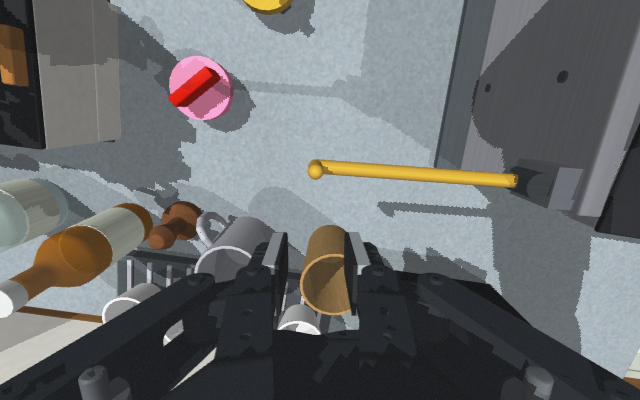

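The pin is at (316,170) and the bar's hinge end at (513,181), so the hook is nearly or fully out.

```bash
python3 -c "
from h import *
c,im=load('w2')
p=ray(c,316,170,.221);b=ray(c,513,181,.19);a=ray(c,335,172,.19);print(p,a,b,'dir tip->hinge',np.arctan2(*(b-a)[[1,0]]))
q=ray(c,513,181,.196)
go(p[0],p[1],.202,1.74)"
```

```text
[0.60826352 0.18194368 0.221     ] [0.61296469 0.19898011 0.19      ] [0.59677064 0.34994909 0.19      ] dir tip->hinge 1.6776550967257269
shift [26.2  0.2 97.1] turn(tool z) -0.01 after-turn axes shift [26.2  0.4 97.1] q6 0.13
```

```bash
python3 -m crank '[[0,27,0,0,0],[0,27,0,0,0],[0,0,0,35,0],[0,0,0,35,0],[0,0,0,27,0],[0,0,0,0,0],[0,-8,0,0,0],[0,-8,0,0,0],[0,-8,0,0,0],[0,-4,0,0,0],[0,-4,0,0,0],[0,0,0,0,0]]';  python3 -c "
from h import *
st()"
```

```text
time: 6.47
tool_pos: [0.6001, 0.1803, 0.2025]
ee_rot: [-0.08, 0.997, -0.001, -0.011]
wrist_force: [-57.7, -8.5, 27.0]
finger_gap: 0.0002
finger_force: 29.6
t 6.47 p [0.6001 0.1803 0.2025] jawhd 1.731 F [-57.7  -8.5  27. ] gap 0.0002 ff 29.6 q [0.29 0.44 0.22 1.37 0.   0.13]
```

```bash
python3 -m crank '[[0,12,0,0,0],[0,16,0,0,0],[0,0,0,-35,0],[0,0,0,-35,0],[0,0,0,-27,0],[30,-27,0,0,0],[30,-27,0,0,0],[30,0,0,0,0],[30,0,0,0,0]]';  python3 -c "
from h import *
st(); c,im=snap('wrist','w3.png')
hsv=cv2.cvtColor(im,cv2.COLOR_RGB2HSV);m=cv2.inRange(hsv,(15,120,80),(30,255,255));m[:90]=0;m[230:]=0
n,l,s,ce=cv2.connectedComponentsWithStats(m)
i=max(range(1,n),key=lambda k:s[k,2]*(s[k,4]>200));print(s[i])
ys,xs=np.where(l==i)
pts=[(x,ys[xs==x].mean()) for x in range(s[i,0]+22,s[i,0]+s[i,2]-3)]
f=np.polyfit(*zip(*pts),1);print(f)
tipx=s[i,0];tp=ys[xs<tipx+14].mean();print(tipx+7,tp,ray(c,tipx+7.5,tp,.218))
A,B=pts[0],pts[-1];a=ray(c,A[0],np.polyval(f,A[0]),.19);b=ray(c,B[0],np.polyval(f,B[0]),.19);print(a,b,np.arctan2(*(b-a)[[1,0]]))"
```

```text
time: 7.22
tool_pos: [0.6395, 0.1866, 0.2985]
ee_rot: [-0.079, 0.997, 0.0, 0.001]
wrist_force: [-0.1, -0.6, 0.2]
finger_gap: 0.03
finger_force: 0.0
t 7.22 p [0.6395 0.1866 0.2985] jawhd 1.73 F [-0.1 -0.6  0.2] gap 0.03 ff 0.0 q [ 0.28  0.49  0.54  1.62 -0.    0.13]
[ 308  160  215   25 3028]
[5.17051792e-02 1.50387994e+02]
315 169.70954356846474 [0.61213818 0.1818939  0.218     ]
[0.61321608 0.19415781 0.19      ] [0.59653912 0.35092118 0.19      ] 1.6767807698389057
```

```bash
cat >> h.py <<'E'
def bar(c,im,y0=90,y1=230,off=22):
    hsv=cv2.cvtColor(im,cv2.COLOR_RGB2HSV);m=cv2.inRange(hsv,(15,120,80),(30,255,255));m[:y0]=0;m[y1:]=0
    n,l,s,ce=cv2.connectedComponentsWithStats(m)
    i=max(range(1,n),key=lambda k:s[k,2]*(s[k,4]>200))
    ys,xs=np.where(l==i)
    pts=[(x,ys[xs==x].mean()) for x in range(s[i,0]+off,s[i,0]+s[i,2]-3)]
    f=np.polyfit(*zip(*pts),1)
    a=ray(c,pts[0][0],np.polyval(f,pts[0][0]),.19);b=ray(c,pts[-1][0],np.polyval(f,pts[-1][0]),.19)
    print("bar",s[i],a.round(4),b.round(4),np.arctan2(*(b-a)[[1,0]]))
E
python3 -c "
from h import *
bar(*load('w1'));bar(*load('w2'));bar(*load('w3'))
t,im=snap('top','t3.png')
hsv=cv2.cvtColor(im,cv2.COLOR_RGB2HSV);m=cv2.inRange(hsv,(15,120,80),(30,255,255))[140:260,180:330]
ys,xs=np.where(m>0);n,l,s,ce=cv2.connectedComponentsWithStats(m);print(s[1:],ce[1:])
"
```

```text
bar [ 311  186  213   24 2970] [0.4295 0.3388 0.19  ] [0.5856 0.3598 0.19  ] 0.13363956852447068
bar [ 308  159  210   29 2899] [0.6094 0.1941 0.19  ] [0.5963 0.3507 0.19  ] 1.6544418026530332
bar [ 308  160  215   25 3028] [0.6132 0.1942 0.19  ] [0.5965 0.3509 0.19  ] 1.6767807698389057
[[41 37 20  5 69]] [[50.34782609 38.79710145]]
```

```bash
python3 -c "
from h import *
c,im=load('w1')
for A,B in(((241,117.5),(596,136)),((241,143),(590,161))):
  a=ray(c,*A,.215);b=ray(c,*B,.215);print(a,b,np.arctan2(*(b-a)[[1,0]]))
c,im=load('w3');g=cv2.cvtColor(im,cv2.COLOR_RGB2GRAY);cv2.imwrite('pics/w3c.png',cv2.resize(im[60:260,280:640],(720,400),interpolation=cv2.INTER_CUBIC)[:,:,::-1])
"
```

```text
[0.35438864 0.39212441 0.215     ] [0.60958007 0.41168171 0.215     ] 0.07648826094699375
[0.35552981 0.37417576 0.215     ] [0.61177631 0.3936996  0.215     ] 0.07604468381744744
```

View pics/w3c.png

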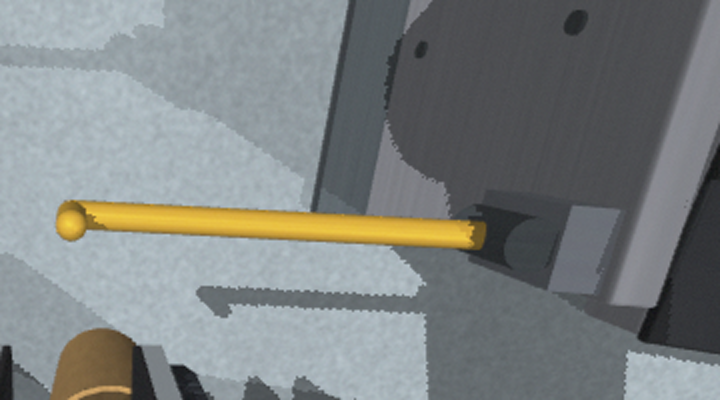

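The panel heading is 0.076 and the hook is now at 1.677, which is 1.60 from the panel, so it is fully out. It started at about 0.06. Next, the caddies.

```bash
python3 -c "
from h import *
go(.54,-.187,.38,1.59)"
```

```text
shift [ 155.7 -353.2  -81.2] turn(tool z) 0.14 after-turn axes shift [ 104.9 -371.4  -81.2] q6 0.13
```

```bash
python3 -m crank '[[60,0,0,-27,0.07],[60,0,0,-27,0.07],[60,0,0,-27,0],[60,12,-40,0,0],[60,12,-41,0,0],[60,12,-41,0,0],[60,12,-41,0,0],[60,12,-41,0,0],[60,12,-41,0,0],[60,12,-41,0,0],[60,11,-41,0,0],[60,10,-41,0,0]]'; python3 -m crank '[[60,0,0,0,0],[60,0,0,0,0]]' | head -2; python3 -c "
from h import *
st(); c,im=snap('wrist','w4.png')
for x,y in((.62,-.193),(.563,-.187),(.506,-.181)): print(proj(c,[x,y,.303]))"
```

```text
time: 8.32
tool_pos: [0.5398, -0.1776, 0.3808]
ee_rot: [-0.01, 1.0, -0.0, 0.001]
wrist_force: [0.9, -0.2, 0.2]
finger_gap: 0.0602
finger_force: 0.0
time: 8.48
tool_pos: [0.5402, -0.1781, 0.3804]
t 8.48 p [ 0.5402 -0.1781  0.3804] jawhd 1.586 F [ 0.2 -0.5 -0. ] gap 0.0602 ff 0.0 q [-0.32  0.32  0.48  1.73 -0.   -0.33]
[296.5600138  300.39499923]
[304.23295328 235.32406773]
[312.9390938 161.4909983]
```

View pics/w4.png

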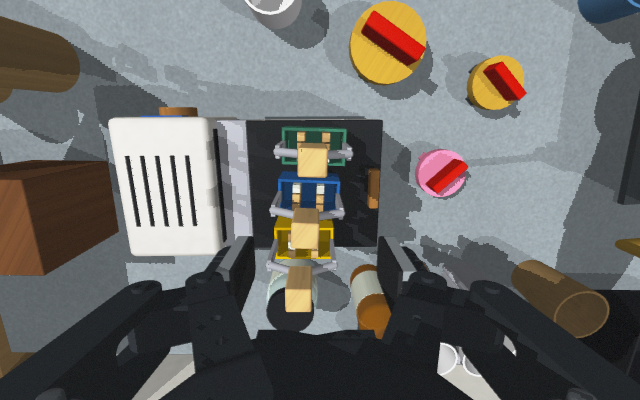

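Grip tops at about (313,165), (306,230) and (298,295) agree with the predictions within a few mm. I'll grasp yellow first.

```bash
python3 -c "
from h import *
go(.619,-.192,.270,1.598)"; python3 -m crank '[[60,-26,-4.3,0,-0.012],[60,-26,-4.3,0,0],[60,-26.5,-4.3,0,0],[60,0,0,28,0],[60,0,0,28,0],[60,0,0,28,0],[60,0,0,26,0],[60,0,0,0,0],[60,0,0,0,0],[10,0,0,0,0],[10,0,0,0,0],[10,0,0,0,0]]'; python3 -m crank '[[10,0,0,0,0],[10,0,0,0,0],[10,0,0,0,0]]'; python3 -c "
from h import *
st()"
```

```text
shift [-77.9 -16.5 110.3] turn(tool z) -0.01 after-turn axes shift [-77.7 -17.3 110.3] q6 -0.33
time: 9.53
tool_pos: [0.6212, -0.1869, 0.2715]
ee_rot: [-0.016, 1.0, -0.001, 0.002]
wrist_force: [-0.4, 0.1, 0.6]
finger_gap: 0.0247
finger_force: 0.3
time: 9.78
tool_pos: [0.621, -0.1873, 0.271]
ee_rot: [-0.015, 1.0, -0.001, 0.001]
wrist_force: [0.5, -1.8, 6.5]
finger_gap: 0.021
finger_force: 60.5
t 9.78 p [ 0.621  -0.1873  0.271 ] jawhd 1.602 F [ 0.5 -1.8  6.5] gap 0.021 ff 60.5 q [-0.29  0.45  0.41  1.52 -0.   -0.32]
```

```bash
python3 -m crank '[[10,0,0,-15,0],[10,0,0,-25,0],[10,0,0,-25,0],[10,0,0,-25,0],[10,0,0,0,0]]'; python3 -c "
from h import *
st()"; python3 -m crank '[[10,0,20,0,0],[10,0,35,0,0],[10,0,35,0,0],[10,0,35,0,0],[10,0,35,0,0],[10,0,35,0,0],[10,0,35,0,0],[10,0,35,0,0],[10,0,30,0,0],[10,0,20,0,0],[10,0,0,0,0]]';  python3 -m crank '[[10,0,0,0,0.12],[10,0,0,0,0.124],[10,0,0,0,0.124],[10,0,0,0,0.124],[10,0,0,0,0.124],[10,0,0,0,0.124],[10,0,0,0,0.124],[10,0,0,0,0.124],[10,0,0,0,0.124],[10,0,0,0,0.124],[10,0,0,0,0.124],[10,0,0,0,0.124]]'; python3 -c "
from h import *
st();go(.619,.127,.251,.106)"
```

```text
time: 10.2
tool_pos: [0.621, -0.1872, 0.3644]
ee_rot: [-0.015, 1.0, -0.001, 0.003]
wrist_force: [0.5, 0.3, -0.7]
finger_gap: 0.0214
finger_force: 59.3
t 10.2 p [ 0.621  -0.1872  0.3644] jawhd 1.602 F [ 0.5  0.3 -0.7] gap 0.0214 ff 59.3 q [-0.29  0.48  0.69  1.77  0.   -0.32]
time: 11.12
tool_pos: [0.61, 0.1319, 0.3584]
ee_rot: [-0.017, 1.0, 0.001, -0.001]
wrist_force: [-0.2, -0.0, -2.9]
finger_gap: 0.0214
finger_force: 59.5
time: 12.12
tool_pos: [0.6105, 0.1272, 0.3588]
ee_rot: [0.667, 0.745, -0.0, -0.0]
wrist_force: [-0.6, 0.2, -1.9]
finger_gap: 0.0215
finger_force: 59.5
t 12.12 p [0.6105 0.1272 0.3588] jawhd 0.111 F [-0.6  0.2 -1.9] gap 0.0215 ff 59.5 q [ 0.21  0.43  0.59  1.73 -0.    1.67]
shift [ -1.1   8.6 107.8] turn(tool z) 0.005 after-turn axes shift [ -1.    8.6 107.8] q6 1.67
```

```bash
python3 -m crank '[[10,0,4,20,0.005],[10,0,4.6,30,0],[10,0,0,30,0],[10,0,0,27,0],[10,0,0,0,0],[10,0,0,0,0]]';python3 -c "
from h import *
st();go(.599,.315,.251,.106); c,im=snap('wrist','w5.png');print(proj(c,[.613,.182,.221]))"
```

```text
time: 12.62
tool_pos: [0.6181, 0.1281, 0.2514]
ee_rot: [0.666, 0.746, -0.001, -0.001]
wrist_force: [-0.1, 0.2, -0.5]
finger_gap: 0.0209
finger_force: 59.7
t 12.62 p [0.6181 0.1281 0.2514] jawhd 0.112 F [-0.1  0.2 -0.5] gap 0.0209 ff 59.7 q [ 0.2   0.43  0.31  1.46 -0.    1.66]
shift [187.8   2.    0.3] turn(tool z) 0.006 after-turn axes shift [187.8   0.8   0.3] q6 1.66
[319.36908    136.17613632]
```

View pics/w5.png

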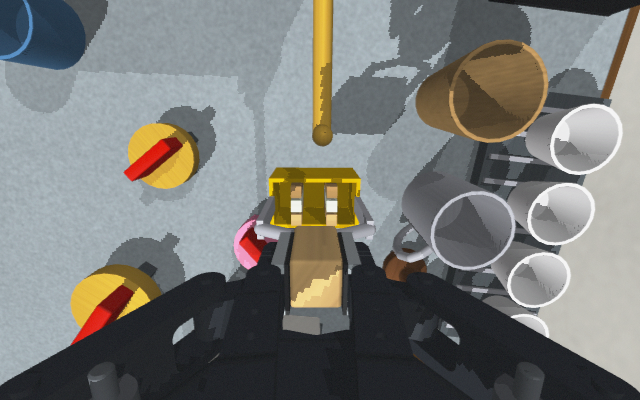

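The pin at (321,133) lines up with the bail (centre about 315). Insert.

```bash
python3 -m crank '[[10,20,0,0,0],[10,25,0,0,0],[10,25,0,0,0],[10,20,0.5,0,0],[10,0,0,0,0]]'; python3 -m crank '[[10,25,0,0,0],[10,25,0,0,0],[10,25,0,0,0],[10,20,0,0,0],[10,0,0,0,0]]'; python3 -c "
from h import *
st();go(.599,.315,.213,.106)"
```

```text
time: 13.08
tool_pos: [0.6099, 0.222, 0.2548]
ee_rot: [0.665, 0.747, 0.002, 0.0]
wrist_force: [-1.1, -0.4, -2.2]
finger_gap: 0.0211
finger_force: 59.5
time: 13.5
tool_pos: [0.5989, 0.3162, 0.2541]
ee_rot: [0.665, 0.747, 0.002, 0.0]
wrist_force: [-0.3, 0.6, -2.9]
finger_gap: 0.021
finger_force: 59.5
t 13.5 p [0.5989 0.3162 0.2541] jawhd 0.116 F [-0.3  0.6 -2.9] gap 0.021 ff 59.5 q [0.49 0.51 0.46 1.52 0.   1.94]
shift [-1.2 -0.1 41.1] turn(tool z) 0.01 after-turn axes shift [-1.2 -0.1 41.1] q6 1.94
```

```bash
python3 -m crank '[[10,0,0,15,0],[10,0,0,15,0],[10,0,0,6,0],[10,0,0,2,0],[10,0,0,0,0]]'; python3 -m crank '[[10,0,0,2,0],[10,0,0,0,0]]'; python3 -m crank '[[45,0,0,0,0],[45,0,0,0,0],[45,0,0,0,0]]'; python3 -m crank '[[45,0,0,-20,0],[45,0,0,-25,0],[45,0,0,-30,0],[45,0,0,-35,0],[45,0,0,-35,0],[45,0,0,0,0]]'; python3 -c "
from h import *
st();go(.563,-.187,.38,1.59)"
```

```text
time: 13.92
tool_pos: [0.5995, 0.3123, 0.2157]
ee_rot: [0.666, 0.746, 0.001, 0.001]
wrist_force: [0.4, 0.1, -1.0]
finger_gap: 0.0213
finger_force: 59.5
time: 14.08
tool_pos: [0.6002, 0.3127, 0.2146]
ee_rot: [0.666, 0.746, 0.002, 0.001]
wrist_force: [3.5, -0.6, 4.8]
finger_gap: 0.0211
finger_force: 60.4
time: 14.33
tool_pos: [0.5986, 0.3127, 0.2126]
ee_rot: [0.666, 0.746, 0.0, -0.0]
wrist_force: [0.1, 0.9, 0.2]
finger_gap: 0.0453
finger_force: 0.0
time: 14.83
tool_pos: [0.5996, 0.3134, 0.365]
ee_rot: [0.666, 0.746, 0.005, 0.002]
wrist_force: [0.1, 1.5, 1.3]
finger_gap: 0.0452
finger_force: 0.0
t 14.83 p [0.5996 0.3134 0.365 ] jawhd 0.113 F [0.1 1.5 1.3] gap 0.0452 ff 0.0 q [0.48 0.54 0.8  1.82 0.   1.94]
shift [-493.   -92.7  -17.7] turn(tool z) -1.477 after-turn axes shift [  46.2 -499.4  -19.6] q6 1.94
```

```bash
python3 -m crank '[[45,-41,-7.7,-10,0],[45,-41,-7.7,-10,0],[45,-41,-7.7,0,0],[45,-41,-7.7,0,0],[45,-41,-7.7,0,0],[45,-41,-7.7,0,0],[45,-41,-7.7,0,0],[45,-41,-7.7,0,0],[45,-41,-7.7,0,0],[45,-41,-7.7,0,0],[45,-41,-7.7,0,0],[45,-41,-7.7,0,0]]'; python3 -m crank '[[45,0,0,0,-0.123],[45,0,0,0,-0.123],[45,0,0,0,-0.123],[45,0,0,0,-0.123],[45,0,0,0,-0.123],[45,0,0,0,-0.123],[45,0,0,0,-0.123],[45,0,0,0,-0.123],[45,0,0,0,-0.123],[45,0,0,0,-0.123],[45,0,0,0,-0.123],[45,0,0,0,-0.123]]';  python3 -c "
from h import *
st();go(.562,-.185,.270,1.59)
c,im=snap('scene','s5.png')"
```

```text
time: 15.83
tool_pos: [0.5618, -0.1854, 0.3769]
ee_rot: [0.666, 0.746, 0.0, 0.0]
wrist_force: [0.8, 0.9, 0.4]
finger_gap: 0.0446
finger_force: 0.0
time: 16.83
tool_pos: [0.5624, -0.1835, 0.3767]
ee_rot: [-0.012, 1.0, 0.0, -0.0]
wrist_force: [-0.2, 0.4, 0.5]
finger_gap: 0.0452
finger_force: 0.0
t 16.83 p [ 0.5624 -0.1835  0.3767] jawhd 1.595 F [-0.2  0.4  0.5] gap 0.0452 ff 0.0 q [-0.32  0.37  0.54  1.74  0.   -0.34]
shift [  0.4  -1.5 106.7] turn(tool z) 0.005 after-turn axes shift [  0.4  -1.5 106.7] q6 -0.34
```

View pics/s5.png

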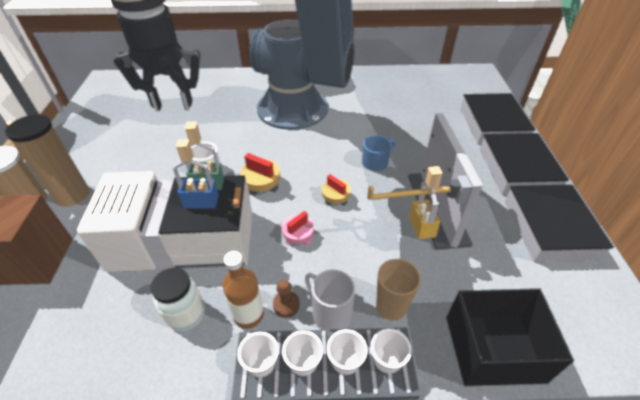

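Yellow hangs on the hook at (425,215). The small burr holder has been knocked a little, to (336,190). Now blue.

```bash
python3 -m crank '[[45,0,-1.5,27,0],[45,0,0,27,0],[45,0,0,27,0],[45,0,0,25,0],[45,0,0,0,0],[45,0,0,0,0],[10,0,0,0,0],[10,0,0,0,0],[10,0,0,0,0],[10,0,0,0,0]]'; python3 -m crank '[[10,0,0,-15,0],[10,0,0,-25,0],[10,0,0,-25,0],[10,0,0,-25,0],[10,0,0,0,0]]'; python3 -c "
from h import *
st();go(.619,.127,.36,1.59)"
```

```text
time: 17.72
tool_pos: [0.5636, -0.1856, 0.2728]
ee_rot: [-0.009, 1.0, -0.001, 0.002]
wrist_force: [0.6, -1.2, 7.1]
finger_gap: 0.0208
finger_force: 58.9
time: 18.13
tool_pos: [0.5635, -0.1854, 0.3661]
ee_rot: [-0.009, 1.0, -0.001, 0.003]
wrist_force: [-0.0, 0.5, -1.1]
finger_gap: 0.0213
finger_force: 58.7
t 18.13 p [ 0.5635 -0.1854  0.3661] jawhd 1.589 F [-0.   0.5 -1.1] gap 0.0213 ff 58.7 q [-0.32  0.36  0.5   1.71 -0.   -0.34]
shift [-61.  311.3   5.7] turn(tool z) -0.001 after-turn axes shift [-61.5 311.3   5.7] q6 -0.34
```

```bash
python3 -m crank '[[10,-4,21,0,0],[10,-7,35,0,0],[10,-7,35,0,0],[10,-7,35,0,0],[10,-7,35,0,0],[10,-7,35,0,0],[10,-7,35,0,0],[10,-7,35,0,0],[10,-5,27,0,0],[10,-3,18,0,0],[10,0,0,0,0]]';  python3 -m crank '[[10,0,0,0,0.12],[10,0,0,0,0.124],[10,0,0,0,0.124],[10,0,0,0,0.124],[10,0,0,0,0.124],[10,0,0,0,0.124],[10,0,0,0,0.124],[10,0,0,0,0.124],[10,0,0,0,0.124],[10,0,0,0,0.124],[10,0,0,0,0.124],[10,0,0,0,0.124]]'; python3 -c "
from h import *
st();go(.619,.127,.253,.106)"
```

```text
time: 19.05
tool_pos: [0.6181, 0.1308, 0.3596]
ee_rot: [-0.011, 1.0, 0.0, -0.001]
wrist_force: [0.7, 0.7, -2.3]
finger_gap: 0.0212
finger_force: 58.9
time: 20.05
tool_pos: [0.6178, 0.1263, 0.3606]
ee_rot: [0.672, 0.741, -0.0, -0.0]
wrist_force: [0.7, -0.6, -3.1]
finger_gap: 0.021
finger_force: 58.8
t 20.05 p [0.6178 0.1263 0.3606] jawhd 0.098 F [ 0.7 -0.6 -3.1] gap 0.021 ff 58.8 q [ 0.2   0.44  0.62  1.75 -0.    1.67]
shift [  0.6   1.3 107.6] turn(tool z) -0.008 after-turn axes shift [  0.6   1.3 107.6] q6 1.67
```

```bash
python3 -m crank '[[10,0,1,20,-0.01],[10,0,0,30,0],[10,0,0,30,0],[10,0,0,27,0],[10,0,0,0,0],[10,20,0,0,0],[10,25,0,0,0],[10,25,0,0,0],[10,25,0,0,0],[10,25,0,0,0],[10,17,0,0,0],[10,0,0,0,0]]'; python3 -c "
from h import *
st();go(.604,.2635,.216,.106)"
```

```text
time: 21.05
tool_pos: [0.603, 0.2662, 0.2547]
ee_rot: [0.664, 0.747, 0.001, -0.0]
wrist_force: [-1.1, 0.4, -2.1]
finger_gap: 0.0213
finger_force: 60.1
t 21.05 p [0.603  0.2662 0.2547] jawhd 0.118 F [-1.1  0.4 -2.1] gap 0.0213 ff 60.1 q [0.42 0.47 0.4  1.5  0.   1.87]
shift [-2.8  0.6 38.7] turn(tool z) 0.012 after-turn axes shift [-2.8  0.6 38.7] q6 1.87
```

```bash
python3 -m crank '[[10,0,0.5,15,0.01],[10,0,0,15,0],[10,0,0,6,0],[10,0,0,2,0],[10,0,0,0,0]]'; python3 -m crank '[[10,0,0,2,0],[10,0,0,0,0]]'; python3 -m crank '[[45,0,0,0,0],[45,0,0,0,0],[45,0,0,0,0]]'; python3 -m crank '[[45,0,0,-20,0],[45,0,0,-25,0],[45,0,0,-30,0],[45,0,0,-35,0],[45,0,0,-35,0],[45,0,0,0,0]]'; python3 -c "
from h import *
st();go(.505,-.181,.38,1.57)"
```

```text
time: 21.47
tool_pos: [0.6046, 0.2626, 0.2169]
ee_rot: [0.669, 0.743, 0.001, 0.001]
wrist_force: [1.6, -0.2, -1.1]
finger_gap: 0.021
finger_force: 60.2
time: 21.63
tool_pos: [0.605, 0.2629, 0.2159]
ee_rot: [0.669, 0.743, 0.002, 0.001]
wrist_force: [1.7, -0.7, 5.3]
finger_gap: 0.021
finger_force: 61.2
time: 21.88
tool_pos: [0.6036, 0.263, 0.2139]
ee_rot: [0.669, 0.743, -0.0, -0.0]
wrist_force: [0.8, -0.2, -0.2]
finger_gap: 0.0453
finger_force: 0.0
time: 22.38
tool_pos: [0.6046, 0.2636, 0.3661]
ee_rot: [0.669, 0.743, 0.004, 0.002]
wrist_force: [0.3, 0.5, 1.0]
finger_gap: 0.0449
finger_force: 0.0
t 22.38 p [0.6046 0.2636 0.3661] jawhd 0.105 F [0.3 0.5 1. ] gap 0.0449 ff 0.0 q [ 0.41  0.5   0.73  1.79 -0.    1.88]
shift [-431.7 -145.5  -16.5] turn(tool z) -1.465 after-turn axes shift [  99.3 -444.6  -17.7] q6 1.88
```

```bash
python3 -m crank '[[45,-39,-13.2,-8,0],[45,-39,-13.2,-8,0],[45,-39,-13.2,0,0],[45,-39,-13.2,0,0],[45,-39,-13.2,0,0],[45,-39,-13.2,0,0],[45,-39,-13.2,0,0],[45,-39,-13.2,0,0],[45,-39,-13.2,0,0],[45,-39,-13.2,0,0],[45,-39,-13.2,0,0]]'; python3 -m crank '[[45,0,0,0,-0.122],[45,0,0,0,-0.122],[45,0,0,0,-0.122],[45,0,0,0,-0.122],[45,0,0,0,-0.122],[45,0,0,0,-0.122],[45,0,0,0,-0.122],[45,0,0,0,-0.122],[45,0,0,0,-0.122],[45,0,0,0,-0.122],[45,0,0,0,-0.122],[45,0,0,0,-0.122]]';  python3 -c "
from h import *
st();go(.505,-.181,.272,1.57)"
```

```text
time: 23.3
tool_pos: [0.5033, -0.1798, 0.3748]
ee_rot: [0.669, 0.743, -0.0, -0.0]
wrist_force: [0.6, -0.8, -0.2]
finger_gap: 0.0449
finger_force: 0.0
time: 24.3
tool_pos: [0.5042, -0.1781, 0.3746]
ee_rot: [-0.002, 1.0, 0.0, -0.0]
wrist_force: [0.0, 0.4, -0.6]
finger_gap: 0.0451
finger_force: 0.0
t 24.3 p [ 0.5042 -0.1781  0.3746] jawhd 1.575 F [ 0.   0.4 -0.6] gap 0.0451 ff 0.0 q [-0.34  0.25  0.37  1.69 -0.   -0.34]
shift [ -0.9  -3.  102.6] turn(tool z) 0.005 after-turn axes shift [ -0.9  -2.9 102.6] q6 -0.34
```

```bash
python3 -m crank '[[45,-1,-3,26,0],[45,0,0,26,0],[45,0,0,26,0],[45,0,0,25,0],[45,0,0,0,0],[45,0,0,0,0],[10,0,0,0,0],[10,0,0,0,0],[10,0,0,0,0],[10,0,0,0,0]]'; python3 -m crank '[[10,0,0,-15,0],[10,0,0,-25,0],[10,0,0,-25,0],[10,0,0,-25,0],[10,0,0,0,0]]'; python3 -m crank '[[10,-7,21,0,0],[10,-13,35,0,0],[10,-13,35,0,0],[10,-13,35,0,0],[10,-13,35,0,0],[10,-13,35,0,0],[10,-13,35,0,0],[10,-13,35,0,0],[10,-10,25,0,0],[10,-5,16,0,0],[10,0,0,0,0]]';  python3 -m crank '[[10,0,0,0,0.12],[10,0,0,0,0.124],[10,0,0,0,0.124],[10,0,0,0,0.124],[10,0,0,0,0.124],[10,0,0,0,0.124],[10,0,0,0,0.124],[10,0,0,0,0.124],[10,0,0,0,0.124],[10,0,0,0,0.124],[10,0,0,0,0.124],[10,0,0,0,0.110]]'; python3 -c "
from h import *
st();go(.619,.127,.253,.106)
c,im=snap('wrist','w6.png')"
```

```text
time: 25.13
tool_pos: [0.5063, -0.1814, 0.2737]
ee_rot: [0.001, 1.0, -0.001, 0.002]
wrist_force: [-0.4, 0.4, 8.4]
finger_gap: 0.0211
finger_force: 59.8
time: 25.55
tool_pos: [0.5064, -0.1815, 0.3667]
ee_rot: [0.001, 1.0, -0.001, 0.003]
wrist_force: [1.1, 0.9, -1.3]
finger_gap: 0.0213
finger_force: 59.1
time: 26.47
tool_pos: [0.6197, 0.1292, 0.3601]
ee_rot: [-0.001, 1.0, 0.0, -0.001]
wrist_force: [0.9, 0.9, -1.5]
finger_gap: 0.0208
finger_force: 59.4
time: 27.47
tool_pos: [0.6187, 0.1249, 0.3616]
ee_rot: [0.674, 0.739, -0.0, 0.0]
wrist_force: [0.1, 0.1, -2.1]
finger_gap: 0.0211
finger_force: 59.4
t 27.47 p [0.6187 0.1249 0.3616] jawhd 0.092 F [ 0.1  0.1 -2.1] gap 0.0211 ff 59.4 q [ 0.2   0.44  0.62  1.75 -0.    1.68]
shift [  2.1   0.5 108.6] turn(tool z) -0.014 after-turn axes shift [  2.1   0.5 108.6] q6 1.68
```

View pics/w6.png

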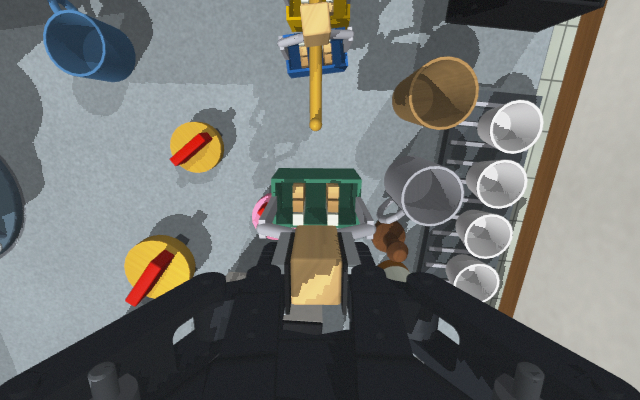

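Yellow and blue hang near (317,20–50), and green is in line with the pin at (316,126). Insert green 83 mm.

```bash
python3 -m crank '[[10,0,0.5,20,-0.014],[10,0,0,30,0],[10,0,0,30,0],[10,0,0,27,0],[10,0,0,0,0],[10,20,0,0,0],[10,25,0,0,0],[10,25,0,0,0],[10,14,0,0,0],[10,0,0,0,0],[10,0,0,0,0]]'; python3 -c "
from h import *
st();go(.610,.211,.216,.106)"
```

```text
time: 28.43
tool_pos: [0.6101, 0.2096, 0.2556]
ee_rot: [0.665, 0.747, 0.0, 0.0]
wrist_force: [0.5, -0.3, -1.4]
finger_gap: 0.0211
finger_force: 59.7
t 28.43 p [0.6101 0.2096 0.2556] jawhd 0.115 F [ 0.5 -0.3 -1.4] gap 0.0211 ff 59.7 q [ 0.33  0.45  0.36  1.48 -0.    1.79]
shift [ 1.4  0.  39.6] turn(tool z) 0.009 after-turn axes shift [ 1.4  0.  39.6] q6 1.79
```

```bash
python3 -m crank '[[10,1,0,15,0.01],[10,0,0,15,0],[10,0,0,6,0],[10,0,0,2,0],[10,0,0,0,0]]'; python3 -m crank '[[10,0,0,2,0],[10,0,0,0,0]]'; python3 -m crank '[[45,0,0,0,0],[45,0,0,0,0],[45,0,0,0,0]]'; python3 -m crank '[[45,0,0,-20,0],[45,0,0,-25,0],[45,0,0,-30,0],[45,0,0,-35,0],[45,0,0,-35,0],[45,0,0,0,0]]'; python3 -c "
from h import *
st();go(.50,-.105,.28,1.6)"
```

```text
time: 28.85
tool_pos: [0.6102, 0.2093, 0.2172]
ee_rot: [0.67, 0.742, 0.0, 0.0]
wrist_force: [-0.1, -0.7, -1.5]
finger_gap: 0.0209
finger_force: 59.7
time: 29.02
tool_pos: [0.6107, 0.2097, 0.2166]
ee_rot: [0.67, 0.742, 0.001, 0.001]
wrist_force: [0.2, -2.6, 5.6]
finger_gap: 0.0212
finger_force: 60.9
time: 29.27
tool_pos: [0.6099, 0.2101, 0.215]
ee_rot: [0.67, 0.743, 0.0, 0.0]
wrist_force: [-0.3, 0.5, 0.2]
finger_gap: 0.0452
finger_force: 0.0
time: 29.77
tool_pos: [0.6109, 0.2106, 0.367]
ee_rot: [0.67, 0.743, 0.004, 0.002]
wrist_force: [2.0, 0.3, 2.0]
finger_gap: 0.045
finger_force: 0.0
t 29.77 p [0.6109 0.2106 0.367 ] jawhd 0.103 F [2.  0.3 2. ] gap 0.045 ff 0.0 q [0.33 0.47 0.68 1.77 0.   1.8 ]
shift [-302.7 -143.6   84.9] turn(tool z) -1.497 after-turn axes shift [ 119.9 -313.1   84.3] q6 1.8
```

```bash
python3 -m crank '[[45,-33,-16,0,0],[45,-34,-16,0,0],[45,-34,-16,0,0],[45,-34,-16,0,0],[45,-34,-16,0,0],[45,-34,-16,0,0],[45,-34,-16,0,0],[45,-34,-16,0,0],[45,-34,-16,0,0]]'; python3 -m crank '[[45,0,0,7,-0.1247],[45,0,0,7,-0.1247],[45,0,0,7,-0.1247],[45,0,0,7,-0.1247],[45,0,0,7,-0.1247],[45,0,0,7,-0.1247],[45,0,0,7,-0.1247],[45,0,0,7,-0.1247],[45,0,0,7,-0.1247],[45,0,0,7,-0.1247],[45,0,0,7,-0.1247],[45,0,0,7,-0.1247]]';  python3 -m crank '[[45,0,0,0,0]]'; python3 -c "
from h import *
st()
c,im=snap('wrist','w7.png');print(proj(c,[.563,-.105,.151]))"
```

```text
time: 30.52
tool_pos: [0.4969, -0.1094, 0.3598]
ee_rot: [0.67, 0.743, 0.0, 0.0]
wrist_force: [0.6, 0.1, 0.2]
finger_gap: 0.045
finger_force: 0.0
time: 31.52
tool_pos: [0.4979, -0.1079, 0.2753]
ee_rot: [-0.017, 1.0, 0.0, -0.0]
wrist_force: [1.3, -0.1, -0.5]
finger_gap: 0.0447
finger_force: 0.0
time: 31.6
tool_pos: [0.4974, -0.1078, 0.2745]
ee_rot: [-0.017, 1.0, 0.0, -0.001]
wrist_force: [0.2, 0.7, -0.3]
finger_gap: 0.0448
finger_force: 0.0
t 31.6 p [ 0.4974 -0.1078  0.2745] jawhd 1.605 F [ 0.2  0.7 -0.3] gap 0.0448 ff 0.0 q [-0.21  0.2   0.05  1.42  0.   -0.25]
[316.62011946 259.60868577]
```

View pics/w7.png

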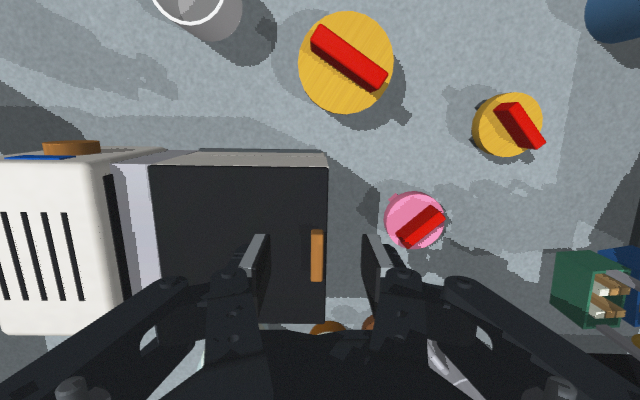

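The lip is at (317,254). The plate corners are at (150,166), (328,168) and (327,323).

```bash
python3 -c "
from h import *
c,im=load('w7')
L=ray(c,317,254,.151);print(L)
for u,v in((150,166),(328,168),(327,323)):print(ray(c,u,v,.135))
for u,v in((323,232),(323,280)):print('lip end',ray(c,u,v,.151))
go(L[0],L[1],.142,1.6)"
```

```text
[ 0.55719353 -0.10484181  0.151     ]
[ 0.48126573 -0.26240858  0.135     ]
[ 0.47755076 -0.09733825  0.135     ]
[ 0.64467197 -0.09102216  0.135     ]
lip end [ 0.53484019 -0.10006164  0.151     ]
lip end [ 0.58436958 -0.0980811   0.151     ]
shift [-59.9   1.4 133.1] turn(tool z) -0.003 after-turn axes shift [-59.9   1.2 133.1] q6 -0.24
```

```bash
python3 -m crank '[[45,-31,1,10,0],[45,-31,2,20,0],[45,0,0,30,0],[45,0,0,35,0],[45,0,0,34,0],[45,0,0,3,0],[45,0,0,0,0],[5,0,0,0,0],[5,0,0,0,0],[5,0,0,0,0],[5,0,0,0,0]]'; python3 -c "
from h import *
st()"
```

```text
time: 32.57
tool_pos: [0.5613, -0.1046, 0.1464]
ee_rot: [-0.014, 1.0, -0.002, 0.002]
wrist_force: [-0.5, -5.9, 6.1]
finger_gap: 0.0097
finger_force: 58.7
t 32.57 p [ 0.5613 -0.1046  0.1464] jawhd 1.598 F [-0.5 -5.9  6.1] gap 0.0097 ff 58.7 q [-0.18  0.35 -0.07  1.14 -0.   -0.21]
```

```bash
python3 -m crank '[[5,0,-8,1,0],[5,0,-15,1,0],[5,0,-15,0,0],[5,0,-15,0,0],[5,0,0,0,0]]'; python3 -m crank '[[5,0,-15,0,0],[5,0,-15,0,0],[5,0,-15,0,0],[5,0,-15,0,0],[5,0,-15,0,0],[5,0,-10,0,0],[5,0,-8,0,0],[5,0,-4,0,0],[5,0,0,0,0]]';python3 -c "
from h import *
st()"
```

```text
time: 32.98
tool_pos: [0.5625, -0.159, 0.1463]
ee_rot: [-0.013, 1.0, -0.002, 0.003]
wrist_force: [-7.1, -3.2, 22.4]
finger_gap: 0.0094
finger_force: 60.8
time: 33.73
tool_pos: [0.5646, -0.2547, 0.1463]
ee_rot: [-0.013, 1.0, -0.001, 0.002]
wrist_force: [-8.6, 0.7, 21.8]
finger_gap: 0.0094
finger_force: 60.8
t 33.73 p [ 0.5646 -0.2547  0.1463] jawhd 1.597 F [-8.6  0.7 21.8] gap 0.0094 ff 60.8 q [-0.42  0.43  0.05  1.19 -0.   -0.45]
```

```bash
python3 -m crank '[[5,0,-2,-1,0],[5,0,-2,0,0],[5,0,0,0,0]]';python3 -c "
from h import *
st()"; python3 -m crank '[[25,0,0,0,0],[30,0,0,0,0],[30,0,0,0,0],[30,0,0,-35,0],[30,0,0,-35,0],[30,0,0,-20,0],[30,40,20,0,0],[30,40,40,0,0],[30,0,0,0,0]]';python3 -c "
from h import *
st();c,im=snap('wrist','w8.png')"
```

```text
time: 33.98
tool_pos: [0.5645, -0.2549, 0.1463]
ee_rot: [-0.015, 1.0, 0.002, 0.002]
wrist_force: [-5.5, 14.7, 17.5]
finger_gap: 0.0097
finger_force: 60.4
t 33.98 p [ 0.5645 -0.2549  0.1463] jawhd 1.6 F [-5.5 14.7 17.5] gap 0.0097 ff 60.4 q [-0.43  0.43  0.06  1.19  0.   -0.46]
time: 34.73
tool_pos: [0.4899, -0.2074, 0.2325]
ee_rot: [-0.014, 1.0, 0.001, -0.003]
wrist_force: [-0.1, -0.9, -0.7]
finger_gap: 0.0301
finger_force: 0.0
t 34.73 p [ 0.4899 -0.2074  0.2325] jawhd 1.599 F [-0.1 -0.9 -0.7] gap 0.0301 ff 0.0 q [-0.4   0.25  0.01  1.33  0.   -0.43]
```

View pics/w8.png

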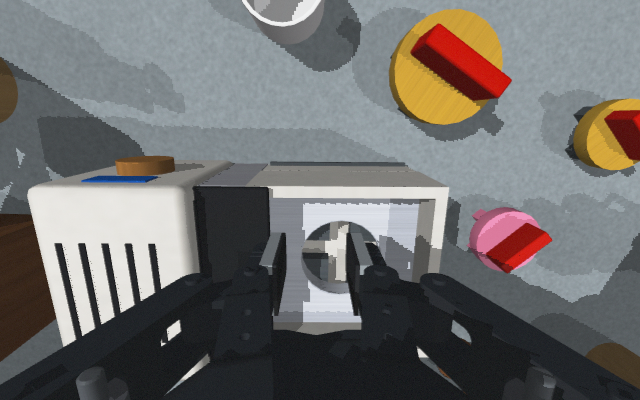

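Hatch open and against its stop; the throat is at (340,257), partly hidden by the fingers. Backing off for a clear view.

```bash
python3 -m crank '[[60,26,14,0,0],[60,26,14,0,0],[60,0,0,0,0],[60,0,0,0,0]]';python3 -c "
from h import *
st();c,im=snap('wrist','w9.png')
p=proj(c,[.562,-.179,.088]);print(p);u,v=p.astype(int);a=cv2.resize(im[v-60:v+60,u-80:u+80],(640,480),interpolation=cv2.INTER_CUBIC);print('crop origin',u-80,v-60,'x4');cv2.imwrite('pics/w9c.png',a[:,:,::-1])"
```

```text
time: 35.12
tool_pos: [0.4435, -0.1847, 0.2335]
ee_rot: [-0.014, 1.0, -0.001, 0.001]
wrist_force: [0.2, -0.1, -0.5]
finger_gap: 0.0599
finger_force: 0.0
t 35.12 p [ 0.4435 -0.1847  0.2335] jawhd 1.599 F [ 0.2 -0.1 -0.5] gap 0.0599 ff 0.0 q [-0.39  0.16 -0.11  1.3  -0.   -0.42]
[318.46101969 295.11344962]
crop origin 238 235 x4
```

View pics/w9c.png

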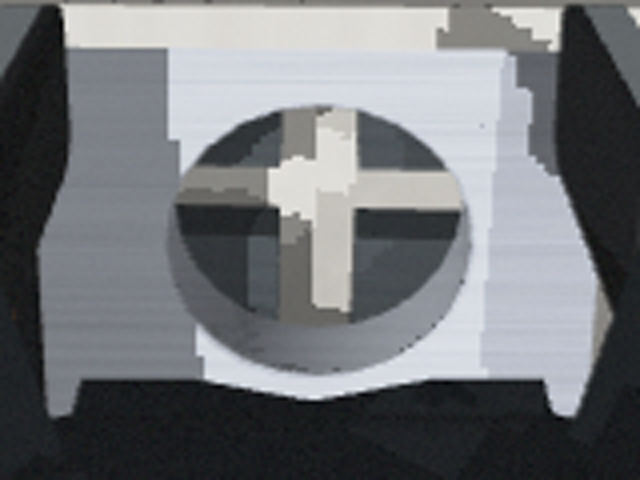

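The cross slot is clear and nearly aligned with the grinder axes. Horizontal arm edges run (178,205)→(460,208) and (200,168)→(445,170) in the crop.

```bash
python3 -c "
from h import *
c,im=load('w9')
def P(u,v,z): return ray(c,238+u/4,235+v/4,z)
for A,B,z in(((178,205),(460,208),.050),((200,168),(445,170),.066),((180,238),(460,238),.066),((357,112),(352,310),.05),((281,110),(281,320),.066),((281,110),(281,320),.05)):
  a=P(*A,z);b=P(*B,z);print(a.round(4),b.round(4),np.arctan2(*(b-a)[[1,0]]).round(3))
print('rim: left right top',P(167,238,.088),P(471,238,.088),P(318,105,.088),P(318,374,.088))
t,im=snap('top','t9.png')
hsv=cv2.cvtColor(im,cv2.COLOR_RGB2HSV)
for lo,hi,z in(((0,180,90),(6,255,255),.068),((14,140,120),(26,255,255),.036)):
  m=cv2.inRange(hsv,lo,hi);m[:170]=0;m[280:]=0;m[:,:280]=0;m[:,400:]=0
  n,l,s,ce=cv2.connectedComponentsWithStats(m)
  for i in range(1,n):
    if s[i,4]>20:
      k=cv2.minAreaRect(np.argwhere(l==i)[:,::-1].astype(np.float32));print(ce[i],s[i],ray(t,*ce[i],z),k[1:])
"
```

```text
[ 0.5757 -0.2213  0.05  ] [ 0.5743 -0.137   0.05  ] 1.588
[ 0.554  -0.2134  0.066 ] [ 0.5527 -0.1444  0.066 ] 1.59
[ 0.5765 -0.2191  0.066 ] [ 0.5742 -0.1389  0.066 ] 1.6
[ 0.5436 -0.169   0.05  ] [ 0.6104 -0.168   0.05  ] 0.015
[ 0.5354 -0.191   0.066 ] [ 0.6029 -0.1896  0.066 ] 0.021
[ 0.5436 -0.1912  0.05  ] [ 0.6145 -0.1897  0.05  ] 0.021
rim: left right top [ 0.56244759 -0.22021355  0.088     ] [ 0.56011746 -0.13936517  0.088     ] [ 0.52247056 -0.18117786  0.088     ] [ 0.60364718 -0.17880789  0.088     ]
[330.03448276 196.20689655] [323 189  15  15  58] [0.5588104 0.0257279 0.068    ] ((2.8284268379211426, 17.677669525146484), 45.0)
[298.7721519 236.2278481] [292 229  15  15  79] [0.43232083 0.12496014 0.068     ] ((18.384775161743164, 3.535533905029297), 45.0)
[364.57738095 255.125     ] [352 247  26  18 168] [ 0.37251589 -0.08166615  0.068     ] ((27.115402221679688, 6.162590503692627), 31.429563522338867)
[299.11858974 236.43589744] [288 225  23  23 312] [0.43245065 0.12512115 0.036     ] ((21.92030906677246, 21.920310974121094), 45.0)
[362.89924812 254.9443609 ] [347 239  33  33 665] [ 0.37272123 -0.07912324  0.036     ] ((32.0, 32.0), 90.0)
```

The cross heading is about 0.02 and the throat is at (0.563, -0.180). The small burr is now at (0.432, 0.125) with its bar at about 45°. I'll go above it and look.

```bash
python3 -m crank '[[60,2,35,-17,0],[60,2,35,0,0],[60,0,40,0,0],[60,0,40,0,0],[60,0,40,0,0],[60,0,40,0,0],[60,0,40,0,0],[60,0,40,0,0],[60,0,0,0,0]]'; python3 -m crank '[[60,0,0,0,-0.11],[60,0,0,0,-0.11],[60,0,0,0,-0.11],[60,0,0,0,-0.11],[60,0,0,0,-0.11],[60,0,0,0,-0.11],[60,0,0,0,-0.1],[60,0,0,0,0],[60,0,0,0,0]]'; python3 -c "
from h import *
st();c,im=snap('wrist','w10.png')
hsv=cv2.cvtColor(im,cv2.COLOR_RGB2HSV)
m=cv2.inRange(hsv,(0,170,80),(7,255,255));y=cv2.inRange(hsv,(14,140,100),(26,255,255))
pj=proj(c,[.4324,.125,.068]);print(pj)
for mm,z in((m,.068),(y,.036)):
  n,l,s,ce=cv2.connectedComponentsWithStats(mm)
  for i in range(1,n):
    if s[i,4]>300:
      k=cv2.minAreaRect(np.argwhere(l==i)[:,::-1].astype(np.float32));print(ce[i],s[i],k,ray(c,*ce[i],z).round(4))"
```

```text
time: 35.97
tool_pos: [0.4316, 0.1313, 0.2495]
ee_rot: [-0.017, 1.0, 0.001, 0.0]
wrist_force: [-0.6, -1.2, -0.2]
finger_gap: 0.0598
finger_force: 0.0
time: 36.72
tool_pos: [0.4315, 0.1253, 0.2495]
ee_rot: [-0.383, 0.924, -0.0, 0.0]
wrist_force: [-0.3, 0.6, -0.7]
finger_gap: 0.06
finger_force: 0.0
t 36.72 p [0.4315 0.1253 0.2495] jawhd 2.356 F [-0.3  0.6 -0.7] gap 0.06 ff 0.0 q [ 0.28  0.1  -0.14  1.33 -0.   -0.5 ]
[314.63613504 179.67841622]
[208.62893983  13.44126074] [191   0  40  38 698] ((209.85501098632812, 16.647926330566406), (45.14604949951172, 27.087629318237305), 67.61986541748047) [ 0.3898 -0.0586  0.068 ]
[314.67642753 178.21376281] [309 151  13  56 683] ((315.0, 178.5), (55.0, 12.0), 90.0) [0.4312 0.1239 0.068 ]
[171.71134021 194.84639175] [141 186  63  18 970] ((172.0, 194.5), (62.0, 17.0), 0.0) [0.5547 0.0264 0.068 ]
[212.32037851  21.8999662 ] [ 158    0  106   50 2959] ((210.5, 24.5), (49.0, 105.0), 90.0) [ 0.3937 -0.0644  0.036 ]
[314.53775835 173.11645469] [ 283  142   64   64 2516] ((314.5, 173.5), (63.0, 63.0), 90.0) [0.4317 0.1239 0.036 ]
```

View pics/w10.png

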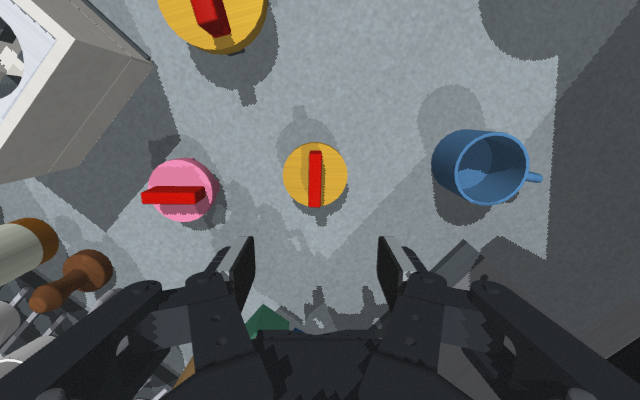

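The burr bar is vertical at column 315, square to the jaws, and the disc (64 px) works out near 77 mm. Grasp.

```bash
python3 -m crank '[[50,0.7,-1,30,0],[50,0,0,35,0],[50,0,0,35,0],[50,0,0,35,0],[50,0,0,35,0],[50,0,0,25,0],[50,0,0,13,0],[50,0,0,0,0],[50,0,0,0,0]]'; python3 -m crank '[[5,0,0,0,0],[5,0,0,0,0],[5,0,0,0,0],[5,0,0,0,0],[5,0,0,0,0]]'; python3 -c "
from h import *
st()"
```

```text
time: 37.52
tool_pos: [0.4306, 0.1239, 0.0414]
ee_rot: [-0.383, 0.924, 0.0, -0.001]
wrist_force: [0.0, -0.1, 0.5]
finger_gap: 0.0501
finger_force: 0.0
time: 37.93
tool_pos: [0.4317, 0.1243, 0.0428]
ee_rot: [-0.384, 0.923, -0.0, 0.001]
wrist_force: [-0.7, -0.4, 6.2]
finger_gap: 0.0129
finger_force: 58.9
t 37.93 p [0.4317 0.1243 0.0428] jawhd 2.359 F [-0.7 -0.4  6.2] gap 0.0129 ff 58.9 q [ 0.28  0.26 -0.51  0.79 -0.   -0.51]
```

```bash
python3 -m crank '[[5,0,0,-25,0],[5,0,0,-35,0],[5,0,0,-35,0],[5,0,0,-35,0],[5,0,0,-35,0],[5,0,0,-15,0],[5,0,0,0,0]]'; python3 -m crank '[[5,0,0,0,0.11],[5,0,0,0,0.11],[5,0,0,0,0.11],[5,0,0,0,0.11],[5,0,0,0,0.11],[5,0,0,0,0.11],[5,0,0,0,0.109],[5,0,0,0,0]]'; python3 -c "
from h import *
st();go(.563,-.180,.22,1.59)"
```

```text
time: 38.52
tool_pos: [0.4324, 0.1245, 0.2254]
ee_rot: [-0.384, 0.923, -0.0, 0.003]
wrist_force: [0.9, 0.3, -3.1]
finger_gap: 0.013
finger_force: 59.9
time: 39.18
tool_pos: [0.4299, 0.1238, 0.2201]
ee_rot: [-0.007, 1.0, -0.0, -0.001]
wrist_force: [0.1, 0.5, -3.3]
finger_gap: 0.013
finger_force: 59.6
t 39.18 p [0.4299 0.1238 0.2201] jawhd 1.585 F [ 0.1  0.5 -3.3] gap 0.013 ff 59.6 q [ 0.28  0.11 -0.2   1.26 -0.    0.27]
shift [-128.7 -305.7    0. ] turn(tool z) -0.005 after-turn axes shift [-127.3 -306.3    0. ] q6 0.27
```

```bash
python3 -m crank '[[5,-13,-31,0,-0.005],[5,-13,-31,0,0],[5,-13,-31,0,0],[5,-13,-31,0,0],[5,-13,-31,0,0],[5,-13,-31,0,0],[5,-13,-31,0,0],[5,-13,-30,0,0],[5,-13,-30,0,0],[5,-12,-29,0,0],[5,0,0,0,0],[5,0,0,0,0]]'; python3 -c "
from h import *
st();go(.563,-.180,.152,1.59)"
```

```text
time: 40.18
tool_pos: [0.5668, -0.1802, 0.2197]
ee_rot: [-0.013, 1.0, 0.0, -0.001]
wrist_force: [-1.5, 0.5, -3.5]
finger_gap: 0.013
finger_force: 60.2
t 40.18 p [ 0.5668 -0.1802  0.2197] jawhd 1.596 F [-1.5  0.5 -3.5] gap 0.013 ff 60.2 q [-0.31  0.36  0.14  1.35 -0.   -0.33]
shift [ 3.6  0.2 67.7] turn(tool z) 0.006 after-turn axes shift [ 3.7  0.2 67.7] q6 -0.33
```

```bash
python3 -m crank '[[5,3.5,0,20,0],[5,0,0,25,0],[5,0,0,20,0],[5,0,0,12,0],[5,0,0,0,0]]'; python3 -m crank '[[5,0,0,6,0],[5,0,0,6,0],[5,0,0,6,0],[5,0,0,0,0]]'; python3 -c "
from h import *
st();go(.563,-.180,.0945,1.59)"
```

```text
time: 40.6
tool_pos: [0.5611, -0.1772, 0.1412]
ee_rot: [-0.014, 1.0, 0.001, -0.003]
wrist_force: [-0.5, 0.4, -3.4]
finger_gap: 0.0129
finger_force: 60.1
time: 40.93
tool_pos: [0.5632, -0.1785, 0.1259]
ee_rot: [-0.013, 1.0, 0.0, -0.0]
wrist_force: [-0.3, 0.2, -3.3]
finger_gap: 0.0131
finger_force: 60.2
t 40.93 p [ 0.5632 -0.1785  0.1259] jawhd 1.596 F [-0.3  0.2 -3.3] gap 0.0131 ff 60.2 q [-0.31  0.4  -0.05  1.12 -0.   -0.33]
shift [ 0.2 -1.5 31.4] turn(tool z) 0.006 after-turn axes shift [ 0.2 -1.5 31.4] q6 -0.33
```

```bash
python3 -m crank '[[5,0,-1,6,0],[5,0,0,6,0],[5,0,0,4,0],[5,0,0,0,0]]'; python3 -m crank '[[5,0,0,4,0],[5,0,0,3,0],[5,0,0,0,0]]'; python3 -c "
from h import *
st()"
```

```text
time: 41.27
tool_pos: [0.563, -0.1797, 0.1096]
ee_rot: [-0.012, 1.0, 0.0, -0.001]
wrist_force: [0.0, 0.6, -3.3]
finger_gap: 0.0128
finger_force: 60.2
time: 41.52
tool_pos: [0.5633, -0.1798, 0.103]
ee_rot: [-0.012, 1.0, 0.0, -0.0]
wrist_force: [-0.4, 1.3, -2.7]
finger_gap: 0.0128
finger_force: 60.2
t 41.52 p [ 0.5633 -0.1798  0.103 ] jawhd 1.595 F [-0.4  1.3 -2.7] gap 0.0128 ff 60.2 q [-0.31  0.42 -0.09  1.07 -0.   -0.33]
```

It has passed the seat level straight into the slot.

```bash
python3 -m crank '[[5,0,0,4,0],[5,0,0,3,0],[5,0,0,1,0],[5,0,0,0,0]]'; python3 -m crank '[[5,0,0,1,0],[5,0,0,1,0],[5,0,0,0,0]]'; python3 -c "
from h import *
st()"
```

```text
time: 41.85
tool_pos: [0.5635, -0.1798, 0.0953]
ee_rot: [-0.012, 1.0, 0.0, -0.0]
wrist_force: [0.0, 0.8, -4.3]
finger_gap: 0.013
finger_force: 60.3
time: 42.1
tool_pos: [0.5636, -0.1799, 0.0949]
ee_rot: [-0.012, 1.0, -0.0, 0.0]
wrist_force: [-4.7, 1.1, 7.1]
finger_gap: 0.013
finger_force: 61.7
t 42.1 p [ 0.5636 -0.1799  0.0949] jawhd 1.595 F [-4.7  1.1  7.1] gap 0.013 ff 61.7 q [-0.31  0.42 -0.1   1.05 -0.   -0.33]
```

Home: z is within 0.5 mm and it resists. Release, then shut the hatch.

```bash
python3 -m crank '[[30,0,0,0,0],[30,0,0,0,0],[30,0,0,0,0],[30,0,0,-30,0],[30,0,0,-35,0],[30,0,0,-35,0],[30,0,0,0,0],[30,0,-37,0,0],[30,0,-37,0,0],[30,0,0,0,0],[30,0,0,0,0]]'; python3 -c "
from h import *
st();go(.5645,-.2547,.144,1.597)"
```

```text
time: 43.02
tool_pos: [0.5654, -0.2556, 0.1933]
ee_rot: [-0.011, 1.0, -0.0, 0.0]
wrist_force: [-1.1, 0.3, -0.1]
finger_gap: 0.03
finger_force: 0.0
t 43.02 p [ 0.5654 -0.2556  0.1933] jawhd 1.593 F [-1.1  0.3 -0.1] gap 0.03 ff 0.0 q [-0.42  0.42  0.15  1.31 -0.   -0.45]
shift [ 0.9  0.9 49.3] turn(tool z) -0.004 after-turn axes shift [ 0.9  0.9 49.3] q6 -0.45
```

```bash
python3 -m crank '[[30,0.5,0.5,20,0],[30,0,0,17,0],[30,0,0,10,0],[30,0,0,0,0],[5,0,0,0,0],[5,0,0,0,0],[5,0,0,0,0]]'; python3 -c "
from h import *
st()"; python3 -m crank '[[5,0,8,0,0],[5,0,15,0,0],[5,0,15,0,0],[5,0,0,0,0]]'; python3 -c "
from h import *
st()"
```

```text
time: 43.6
tool_pos: [0.5652, -0.2531, 0.1475]
ee_rot: [-0.012, 1.0, -0.0, 0.0]
wrist_force: [0.0, 1.0, -1.1]
finger_gap: 0.0091
finger_force: 58.7
t 43.6 p [ 0.5652 -0.2531  0.1475] jawhd 1.596 F [ 0.   1.  -1.1] gap 0.0091 ff 58.7 q [-0.42  0.43  0.06  1.2   0.   -0.45]
time: 43.93
tool_pos: [0.5643, -0.2125, 0.1475]
ee_rot: [-0.013, 1.0, 0.0, 0.001]
wrist_force: [-0.5, 2.8, 2.9]
finger_gap: 0.009
finger_force: 59.5
t 43.93 p [ 0.5643 -0.2125  0.1475] jawhd 1.597 F [-0.5  2.8  2.9] gap 0.009 ff 59.5 q [-0.36  0.41  0.02  1.18  0.   -0.39]
```

```bash
python3 -m crank '[[5,0,15,0,0],[5,0,15,0,0],[5,0,15,0,0],[5,0,15,0,0],[5,0,15,0,0],[5,0,15,0,0],[5,0,10,0,0],[5,0,8,0,0],[5,0,3,0,0],[5,0,2,0,0],[5,0,0,0,0]]'; python3 -c "
from h import *
st()"
```

```text
time: 44.85
tool_pos: [0.562, -0.1044, 0.1474]
ee_rot: [-0.012, 1.0, -0.003, 0.001]
wrist_force: [1.5, -16.9, 4.3]
finger_gap: 0.0093
finger_force: 59.9
t 44.85 p [ 0.562  -0.1044  0.1474] jawhd 1.595 F [  1.5 -16.9   4.3] gap 0.0093 ff 59.9 q [-0.18  0.35 -0.07  1.15 -0.01 -0.2 ]
```

```bash
python3 -m crank '[[30,0,0,0,0],[30,0,0,0,0],[30,0,0,-30,0],[30,0,0,-40,0],[30,0,0,-40,0],[30,0,0,-40,0],[45,0,0,-40,0],[45,0,0,0,0]]'; python3 -m crank '[[45,0,0,0,0.124],[45,0,0,0,0.124],[45,0,0,0,0.124],[45,0,0,0,0.124],[45,0,0,0,0.124],[45,0,0,0,0.124],[45,0,0,0,0.124],[45,0,0,0,0.124],[45,0,0,0,0.124],[45,0,0,0,0.124],[45,0,0,0,0.124],[45,0,0,0,0.124]]'; python3 -c "
from h import *
st();go(.617,.145,.34,.106)"
```

```text
time: 45.52
tool_pos: [0.5626, -0.1016, 0.3442]
ee_rot: [-0.013, 1.0, -0.0, 0.005]
wrist_force: [-0.8, -0.5, -0.3]
finger_gap: 0.0452
finger_force: 0.0
time: 46.52
tool_pos: [0.5608, -0.1013, 0.3361]
ee_rot: [0.67, 0.742, 0.0, -0.001]
wrist_force: [0.4, -0.2, 0.5]
finger_gap: 0.0452
finger_force: 0.0
t 46.52 p [ 0.5608 -0.1013  0.3361] jawhd 0.102 F [ 0.4 -0.2  0.5] gap 0.0452 ff 0.0 q [-0.18  0.31  0.35  1.61  0.    1.29]
shift [239.3  81.   -3.6] turn(tool z) -0.004 after-turn axes shift [239.   81.9  -3.6] q6 1.29
```

```bash
python3 -m crank '[[45,34,11.6,0,0],[45,34,11.6,0,0],[45,34,11.6,0,0],[45,34,11.6,0,0],[45,34,11.6,0,0],[45,34,11.6,0,0],[45,34,11.6,0,0],[45,0,0,0,0],[45,0,0,0,0]]'; python3 -c "
from h import *
st();c,im=snap('wrist','w11.png')
hsv=cv2.cvtColor(im,cv2.COLOR_RGB2HSV)
for p in((.610,.210),(.604,.263),(.599,.313)): print(proj(c,[*p,.245]))
def bl(lo,hi,z,mn=60):
  m=cv2.inRange(hsv,lo,hi);m[260:]=0
  n,l,s,ce=cv2.connectedComponentsWithStats(m)
  for i in range(1,n):
    if s[i,4]>mn and 220<ce[i][0]<420: print(lo,ce[i].round(1),s[i],ray(c,*ce[i],z).round(3))
bl((8,40,150),(28,150,255),.245)
bl((22,160,90),(32,255,255),.127);bl((100,150,60),(125,255,255),.127);bl((50,90,30),(85,255,255),.127)
g,im2=snap('top','t11.png');hsv=cv2.cvtColor(im2,cv2.COLOR_RGB2HSV);m=cv2.inRange(hsv,(5,80,60),(20,255,255))[170:220,360:420]
n,l,s,ce=cv2.connectedComponentsWithStats(m);print([(s[i],(ce[i]+[360,170]).round(1),ray(g,*(ce[i]+[360,170]),.151).round(3)) for i in range(1,n) if s[i,4]>8])
"
```

```text
time: 47.27
tool_pos: [0.6159, 0.1457, 0.3353]
ee_rot: [0.667, 0.745, -0.001, -0.001]
wrist_force: [-0.7, -0.3, -0.1]
finger_gap: 0.045
finger_force: 0.0
t 47.27 p [0.6159 0.1457 0.3353] jawhd 0.111 F [-0.7 -0.3 -0.1] gap 0.045 ff 0.0 q [0.23 0.44 0.55 1.68 0.   1.69]
[319.0104896  116.40448467]
[319.05418461  36.28858404]
[320.11647361 -49.43918226]
(8, 40, 150) [318.9  40.7] [ 302   17   37   56 1258] [0.604 0.26  0.245]
(8, 40, 150) [331.9  75.7] [328  71   8  10  62] [0.616 0.239 0.245]
(8, 40, 150) [306.9  78.3] [303  74   8  10  62] [0.598 0.235 0.245]
(8, 40, 150) [317.2 118.3] [303 104  32  31 879] [0.609 0.208 0.245]
(22, 160, 90) [297.   23.4] [289   0  16  45 528] [0.578 0.299 0.127]
(22, 160, 90) [328.8  11.6] [327   0   5  23  79] [0.609 0.313 0.127]
(22, 160, 90) [346.   23.3] [336   4  21  35 467] [0.628 0.305 0.127]
(100, 150, 60) [292.8  51.3] [285  49  20   7  73] [0.576 0.272 0.127]
(100, 150, 60) [342.1  75.1] [327  59  26  30 434] [0.631 0.255 0.127]
(100, 150, 60) [297.2  79.9] [288  64  24  29 393] [0.583 0.245 0.127]
(50, 90, 30) [296.1 105.2] [288  99  24  15 219] [0.585 0.219 0.127]
(50, 90, 30) [341.2 105.9] [326 100  25  15 234] [0.634 0.224 0.127]
(50, 90, 30) [295.7 129.9] [288 123  24  14 188] [0.587 0.192 0.127]
(50, 90, 30) [340.8 130.8] [325 124  25  13 205] [0.637 0.197 0.127]
[(array([12, 15,  6, 17, 78], dtype=int32), array([374.3, 192.7]), array([ 0.56 , -0.106,  0.151]))]
```

```bash
python3 -m crank '[[45,32,0,0,0],[45,32,0,0,0],[45,0,0,30,0],[45,0,0,35,0],[45,0,0,35,0],[45,0,0,20,0],[45,0,0,0,0],[10,0,0,0,0],[10,0,0,0,0],[10,0,0,0,0],[10,0,0,0,0]]'; python3 -c "
from h import *
st()"; python3 -m crank '[[10,0,0,-15,0],[10,0,0,-15,0],[10,0,0,-8,0],[10,0,0,0,0],[10,0,0,0,0]]';
```

```text
time: 48.28
tool_pos: [0.6104, 0.2064, 0.2186]
ee_rot: [0.668, 0.744, 0.001, 0.001]
wrist_force: [-0.1, -2.3, 3.8]
finger_gap: 0.0211
finger_force: 60.8
t 48.28 p [0.6104 0.2064 0.2186] jawhd 0.107 F [-0.1 -2.3  3.8] gap 0.0211 ff 60.8 q [ 0.33  0.45  0.27  1.39 -0.    1.79]
time: 48.7
tool_pos: [0.6098, 0.2067, 0.255]
ee_rot: [0.668, 0.744, 0.0, 0.0]
wrist_force: [-0.2, -0.8, -2.1]
finger_gap: 0.0211
finger_force: 60.0
```

```bash
python3 -m crank '[[10,-15,0,0,0],[10,-25,0,0,0],[10,-25,0,0,0],[10,-20,0,0,0],[10,0,0,0,0],[10,0,0,-25,0],[10,0,0,-30,0],[10,0,0,-30,0],[10,0,0,-20,0],[10,0,0,0,0]]'; python3 -m crank '[[10,0,0,0,-0.122],[10,0,0,0,-0.122],[10,0,0,0,-0.122],[10,0,0,0,-0.122],[10,0,0,0,-0.122],[10,0,0,0,-0.122],[10,0,0,0,-0.122],[10,0,0,0,-0.122],[10,0,0,0,-0.122],[10,0,0,0,-0.122],[10,0,0,0,-0.122],[10,0,0,0,-0.122]]'; python3 -c "
from h import *
st();go(.505,-.182,.36,1.59)"
```

```text
time: 49.53
tool_pos: [0.6194, 0.1222, 0.3634]
ee_rot: [0.668, 0.744, 0.002, 0.002]
wrist_force: [0.6, -0.3, -1.3]
finger_gap: 0.0214
finger_force: 60.1
time: 50.53
tool_pos: [0.6184, 0.1221, 0.3579]
ee_rot: [-0.003, 1.0, -0.0, -0.001]
wrist_force: [-0.3, -0.4, -2.5]
finger_gap: 0.0212
finger_force: 60.2
t 50.53 p [0.6184 0.1221 0.3579] jawhd 1.578 F [-0.3 -0.4 -2.5] gap 0.0212 ff 60.2 q [ 0.19  0.44  0.61  1.74 -0.    0.19]
shift [ 115.4 -303.3   -1.7] turn(tool z) -0.012 after-turn axes shift [ 119.2 -301.9   -1.7] q6 0.19
```

```bash
python3 -m crank '[[10,8,-20,0,-0.012],[10,12,-32,0,0],[10,14,-36,0,0],[10,14,-36,0,0],[10,14,-36,0,0],[10,14,-36,0,0],[10,14,-36,0,0],[10,12,-32,0,0],[10,9,-23,0,0],[10,6,-15,0,0],[10,0,0,0,0],[10,0,0,0,0]]'; python3 -c "
from h import *
st();go(.505,-.182,.277,1.59)"
```

```text
time: 51.53
tool_pos: [0.5046, -0.1818, 0.3585]
ee_rot: [-0.005, 1.0, 0.0, -0.001]
wrist_force: [0.1, 0.2, -1.7]
finger_gap: 0.0214
finger_force: 60.1
t 51.53 p [ 0.5046 -0.1818  0.3585] jawhd 1.581 F [ 0.1  0.2 -1.7] gap 0.0214 ff 60.1 q [-0.35  0.25  0.33  1.65  0.   -0.36]
shift [-0.5 -0.3 81.5] turn(tool z) -0.009 after-turn axes shift [-0.5 -0.3 81.5] q6 -0.36
```

```bash
python3 -m crank '[[10,0,0,20,-0.009],[10,0,0,25,0],[10,0,0,20,0],[10,0,0,12,0],[10,0,0,0,0]]'; python3 -m crank '[[10,0,0,3,0],[10,0,0,0,0]]'; python3 -m crank '[[10,0,0,2,0],[10,0,0,0,0]]'
```

```text
time: 51.95
tool_pos: [0.5042, -0.1796, 0.2793]
ee_rot: [-0.012, 1.0, 0.001, -0.002]
wrist_force: [-0.6, -1.0, -1.5]
finger_gap: 0.021
finger_force: 60.0
time: 52.12
tool_pos: [0.5056, -0.1807, 0.2798]
ee_rot: [-0.011, 1.0, -0.0, 0.0]
wrist_force: [-0.7, 0.2, -2.7]
finger_gap: 0.021
finger_force: 60.1
time: 52.28
tool_pos: [0.5056, -0.1812, 0.2781]
ee_rot: [-0.011, 1.0, -0.0, 0.0]
wrist_force: [0.2, 0.3, -1.3]
finger_gap: 0.021
finger_force: 60.1
```

```bash
python3 -m crank '[[10,0,0,1.5,0],[10,0,0,0,0]]'; python3 -m crank '[[10,0,0,1,0],[10,0,0,0,0]]'
```

```text
time: 52.45
tool_pos: [0.5053, -0.1813, 0.2763]
ee_rot: [-0.011, 1.0, -0.0, 0.0]
wrist_force: [-0.1, -0.2, -1.4]
finger_gap: 0.021
finger_force: 60.1
time: 52.62
tool_pos: [0.5055, -0.1813, 0.2757]
ee_rot: [-0.011, 1.0, -0.0, 0.001]
wrist_force: [-0.7, 0.7, 2.7]
finger_gap: 0.021
finger_force: 60.6
```

```bash
python3 -m crank '[[28,0,0,0,0],[45,0,0,0,0],[45,0,0,0,0],[45,0,0,-20,0],[45,0,0,-35,0],[45,0,0,-35,0],[45,0,0,0,0]]'; python3 -m crank '[[45,0,0,0,0.123],[45,0,0,0,0.123],[45,0,0,0,0.123],[45,0,0,0,0.123],[45,0,0,0,0.123],[45,0,0,0,0.123],[45,0,0,0,0.123],[45,0,0,0,0.123],[45,0,0,0,0.123],[45,0,0,0,0.123],[45,0,0,0,0.123],[45,0,0,0,0.123]]'; python3 -c "
from h import *
st();go(.604,.2615,.36,.106)"
```

```text
time: 53.2
tool_pos: [0.5065, -0.1817, 0.3713]
ee_rot: [-0.011, 1.0, -0.002, 0.004]
wrist_force: [0.2, -0.0, 0.1]
finger_gap: 0.0451
finger_force: 0.0
time: 54.2
tool_pos: [0.5052, -0.1813, 0.3651]
ee_rot: [0.667, 0.745, -0.0, 0.0]
wrist_force: [-0.2, 0.3, -0.8]
finger_gap: 0.0448
finger_force: 0.0
t 54.2 p [ 0.5052 -0.1813  0.3651] jawhd 0.11 F [-0.2  0.3 -0.8] gap 0.0448 ff 0.0 q [-0.34  0.26  0.35  1.66 -0.    1.12]
shift [429.3 146.9   5. ] turn(tool z) 0.004 after-turn axes shift [429.9 145.1   5. ] q6 1.12
```

```bash
python3 -m crank '[[45,30,10,5,0.004],[45,40,13.4,0,0],[45,40,13.4,0,0],[45,40,13.4,0,0],[45,40,13.4,0,0],[45,40,13.4,0,0],[45,40,13.4,0,0],[45,40,13.4,0,0],[45,40,13.4,0,0],[45,40,13.4,0,0],[45,40,13.4,0,0],[45,0,0,0,0]]'; python3 -m crank '[[45,0,0,0,0],[45,0,0,0,0]]'; python3 -c "
from h import *
st();go(.604,.2615,.217,.106)"
```

```text
time: 55.2
tool_pos: [0.5994, 0.2639, 0.3573]
ee_rot: [0.664, 0.747, -0.0, -0.001]
wrist_force: [2.1, -0.1, -0.8]
finger_gap: 0.0453
finger_force: 0.0
time: 55.37
tool_pos: [0.5988, 0.2572, 0.3596]
ee_rot: [0.666, 0.746, -0.0, 0.0]
wrist_force: [-0.4, 0.7, 0.4]
finger_gap: 0.0451
finger_force: 0.0
t 55.37 p [0.5988 0.2572 0.3596] jawhd 0.113 F [-0.4  0.7  0.4] gap 0.0451 ff 0.0 q [ 0.41  0.49  0.69  1.78 -0.    1.86]
shift [  3.8   5.7 142.6] turn(tool z) 0.007 after-turn axes shift [  3.8   5.7 142.6] q6 1.86
```

```bash
python3 -m crank '[[45,4,5.5,20,0.007],[45,0,0,35,0],[45,0,0,35,0],[45,0,0,35,0],[45,0,0,16,0],[45,0,0,0,0],[45,0,0,0,0],[10,0,0,0,0],[10,0,0,0,0],[10,0,0,0,0],[10,0,0,0,0]]'; python3 -c "
from h import *
st()"; python3 -m crank '[[10,0,0,-15,0],[10,0,0,-15,0],[10,0,0,-8,0],[10,0,0,0,0],[10,0,0,0,0]]';
```

```text
time: 56.28
tool_pos: [0.6051, 0.2615, 0.2216]
ee_rot: [0.669, 0.743, 0.001, 0.001]
wrist_force: [0.4, -1.9, 7.0]
finger_gap: 0.0212
finger_force: 59.9
t 56.28 p [0.6051 0.2615 0.2216] jawhd 0.105 F [ 0.4 -1.9  7. ] gap 0.0212 ff 59.9 q [ 0.41  0.48  0.32  1.41 -0.    1.87]
time: 56.7
tool_pos: [0.6042, 0.2619, 0.2575]
ee_rot: [0.669, 0.743, 0.0, 0.0]
wrist_force: [-0.2, -0.5, -2.7]
finger_gap: 0.0204
finger_force: 59.0
```

```bash
python3 -m crank '[[10,-15,0,0,0],[10,-25,0,0,0],[10,-25,0,0,0],[10,-25,0,0,0],[10,-25,0,0,0],[10,-22,0,0,0],[10,0,0,0,0],[10,0,0,-25,0],[10,0,0,-30,0],[10,0,0,-30,0],[10,0,0,-18,0],[10,0,0,0,0]]'; python3 -m crank '[[10,0,0,0,-0.122],[10,0,0,0,-0.122],[10,0,0,0,-0.122],[10,0,0,0,-0.122],[10,0,0,0,-0.122],[10,0,0,0,-0.122],[10,0,0,0,-0.122],[10,0,0,0,-0.122],[10,0,0,0,-0.122],[10,0,0,0,-0.122],[10,0,0,0,-0.122],[10,0,0,0,-0.14]]' | head -3;  python3 -c "
from h import *
st();go(.562,-.186,.36,1.59)"
```

```text
time: 57.7
tool_pos: [0.619, 0.1255, 0.3635]
ee_rot: [0.669, 0.743, 0.002, 0.002]
wrist_force: [0.3, -0.4, -2.2]
finger_gap: 0.0208
finger_force: 59.5
t 57.7 p [0.619  0.1255 0.3635] jawhd 0.105 F [ 0.3 -0.4 -2.2] gap 0.0208 ff 59.5 q [ 0.2   0.44  0.62  1.75 -0.    1.67]
shift [-303.8  -89.5    3. ] turn(tool z) -1.485 after-turn axes shift [  63.  -310.4    2. ] q6 1.67out of range
```

The second call was refused because one turn exceeded 0.125, so nothing moved. Redo it.

```bash
python3 -m crank '[[10,0,0,0,-0.124],[10,0,0,0,-0.124],[10,0,0,0,-0.124],[10,0,0,0,-0.124],[10,0,0,0,-0.124],[10,0,0,0,-0.124],[10,0,0,0,-0.124],[10,0,0,0,-0.124],[10,0,0,0,-0.124],[10,0,0,0,-0.124],[10,0,0,0,-0.124],[10,0,0,0,-0.121]]';  python3 -m crank '[[10,4,-20,0,0],[10,6,-32,0,0],[10,7,-36,0,0],[10,8,-37,0,0],[10,8,-37,0,0],[10,8,-37,0,0],[10,8,-37,0,0],[10,7,-34,0,0],[10,5,-25,0,0],[10,3,-15,0,0],[10,0,0,0,0],[10,0,0,0,0]]'; python3 -c "
from h import *
st();go(.562,-.186,.282,1.59)"
```

```text
time: 58.7
tool_pos: [0.618, 0.1254, 0.3582]
ee_rot: [-0.013, 1.0, -0.0, -0.001]
wrist_force: [-0.4, 0.4, -1.9]
finger_gap: 0.0208
finger_force: 59.4
time: 59.7
tool_pos: [0.5598, -0.1864, 0.3586]
ee_rot: [-0.009, 1.0, 0.0, -0.001]
wrist_force: [-1.1, -1.4, -1.5]
finger_gap: 0.0211
finger_force: 59.6
t 59.7 p [ 0.5598 -0.1864  0.3586] jawhd 1.588 F [-1.1 -1.4 -1.5] gap 0.0211 ff 59.6 q [-0.32  0.36  0.48  1.7   0.   -0.34]
shift [-2.3  0.3 76.6] turn(tool z) -0.002 after-turn axes shift [-2.3  0.3 76.6] q6 -0.34
```

```bash
python3 -m crank '[[10,-2.5,0,20,0],[10,0,0,25,0],[10,0,0,17,0],[10,0,0,10,0],[10,0,0,0,0],[10,0,0,0,0]]'; python3 -m crank '[[10,0,0,3,0],[10,0,0,0,0]]'; python3 -m crank '[[10,0,0,1.5,0],[10,0,0,0,0]]'; python3 -m crank '[[10,0,0,1,0],[10,0,0,0,0]]'
```

```text
time: 60.2
tool_pos: [0.5627, -0.1845, 0.2875]
ee_rot: [-0.01, 1.0, 0.0, -0.001]
wrist_force: [0.8, 0.4, -1.3]
finger_gap: 0.021
finger_force: 59.6
time: 60.37
tool_pos: [0.5633, -0.1853, 0.2855]
ee_rot: [-0.01, 1.0, -0.0, 0.0]
wrist_force: [-0.7, -0.1, -2.4]
finger_gap: 0.021
finger_force: 59.6
time: 60.53
tool_pos: [0.5631, -0.1856, 0.2839]
ee_rot: [-0.01, 1.0, -0.0, 0.0]
wrist_force: [0.1, 0.5, -2.0]
finger_gap: 0.0209
finger_force: 59.6
time: 60.7
tool_pos: [0.5629, -0.1857, 0.2827]
ee_rot: [-0.01, 1.0, -0.0, 0.0]
wrist_force: [-0.7, 0.3, -2.7]
finger_gap: 0.0212
finger_force: 59.6
```

```bash
python3 -m crank '[[10,0,0,2,0],[10,0,0,0,0]]'; python3 -m crank '[[10,0,0,1.2,0],[10,0,0,0,0]]';  python3 -m crank '[[10,0,0,1,0],[10,0,0,0,0]]'; python3 -m crank '[[10,0,0,1,0],[10,0,0,0,0]]'
```

```text
time: 60.87
tool_pos: [0.5628, -0.1857, 0.2804]
ee_rot: [-0.01, 1.0, -0.0, -0.0]
wrist_force: [-0.1, 0.4, -2.1]
finger_gap: 0.021
finger_force: 59.6
time: 61.03
tool_pos: [0.5628, -0.1857, 0.2792]
ee_rot: [-0.01, 1.0, 0.0, -0.0]
wrist_force: [0.4, -0.6, -1.9]
finger_gap: 0.0207
finger_force: 59.6
time: 61.2
tool_pos: [0.563, -0.1856, 0.2788]
ee_rot: [-0.01, 1.0, -0.0, 0.0]
wrist_force: [0.2, 0.0, 0.2]
finger_gap: 0.0211
finger_force: 60.0
time: 61.37
tool_pos: [0.5632, -0.1856, 0.2787]
ee_rot: [-0.01, 1.0, -0.0, 0.001]
wrist_force: [-1.3, 2.1, 6.9]
finger_gap: 0.0207
finger_force: 60.8
```

Contact. Release and fetch yellow.

```bash
python3 -m crank '[[28,0,0,0,0],[45,0,0,0,0],[45,0,0,0,0],[45,0,0,-20,0],[45,0,0,-35,0],[45,0,0,-33,0],[45,0,0,0,0]]'; python3 -m crank '[[45,0,0,0,0.124],[45,0,0,0,0.124],[45,0,0,0,0.124],[45,0,0,0,0.124],[45,0,0,0,0.124],[45,0,0,0,0.124],[45,0,0,0,0.124],[45,0,0,0,0.124],[45,0,0,0,0.124],[45,0,0,0,0.124],[45,0,0,0,0.124],[45,0,0,0,0.124]]'; python3 -c "
from h import *
st();go(.599,.312,.36,.106)"
```

```text
time: 61.95
tool_pos: [0.564, -0.186, 0.3715]
ee_rot: [-0.01, 1.0, -0.001, 0.004]
wrist_force: [0.7, 1.1, 0.8]
finger_gap: 0.0448
finger_force: 0.0
time: 62.95
tool_pos: [0.5629, -0.1857, 0.3652]
ee_rot: [0.672, 0.74, -0.0, -0.0]
wrist_force: [-0.1, -0.0, -0.4]
finger_gap: 0.0451
finger_force: 0.0
t 62.95 p [ 0.5629 -0.1857  0.3652] jawhd 0.096 F [-0.1 -0.  -0.4] gap 0.0451 ff 0.0 q [-0.32  0.36  0.51  1.71 -0.    1.16]
shift [491.9  83.8   5.2] turn(tool z) -0.01 after-turn axes shift [491.1  88.5   5.2] q6 1.16
```

```bash
python3 -m crank '[[45,41,7.4,0,-0.01],[45,41,7.4,0,0],[45,41,7.4,0,0],[45,41,7.4,0,0],[45,41,7.4,0,0],[45,41,7.4,0,0],[45,41,7.4,0,0],[45,41,7.4,0,0],[45,41,7.4,0,0],[45,41,7.4,0,0],[45,41,7.4,0,0],[45,41,7.4,0,0]]'; python3 -m crank '[[45,0,0,0,0],[45,0,0,0,0],[45,0,0,0,0]]'; python3 -c "
from h import *
st();go(.599,.312,.216,.106)"
```

```text
time: 63.95
tool_pos: [0.596, 0.3152, 0.3653]
ee_rot: [0.666, 0.746, 0.0, 0.0]
wrist_force: [1.4, 0.4, 0.9]
finger_gap: 0.0449
finger_force: 0.0
time: 64.2
tool_pos: [0.5963, 0.3133, 0.3648]
ee_rot: [0.666, 0.746, -0.001, 0.0]
wrist_force: [-1.0, -0.0, -0.6]
finger_gap: 0.045
finger_force: 0.0
t 64.2 p [0.5963 0.3133 0.3648] jawhd 0.113 F [-1.  -0.  -0.6] gap 0.045 ff 0.0 q [ 0.48  0.55  0.81  1.83 -0.    1.94]
shift [ -1.4   2.6 148.8] turn(tool z) 0.007 after-turn axes shift [ -1.4   2.6 148.8] q6 1.94
```

```bash
python3 -m crank '[[45,-1.4,2.6,20,0.007],[45,0,0,35,0],[45,0,0,35,0],[45,0,0,35,0],[45,0,0,23,0],[45,0,0,0,0],[45,0,0,0,0],[10,0,0,0,0],[10,0,0,0,0],[10,0,0,0,0],[10,0,0,0,0]]'; python3 -c "
from h import *
st()"; python3 -m crank '[[10,0,0,-15,0],[10,0,0,-15,0],[10,0,0,-8,0],[10,0,0,0,0],[10,0,0,0,0]]';
```

```text
time: 65.12
tool_pos: [0.6002, 0.3121, 0.2201]
ee_rot: [0.669, 0.743, 0.002, 0.001]
wrist_force: [0.5, -2.1, 7.6]
finger_gap: 0.0209
finger_force: 59.4
t 65.12 p [0.6002 0.3121 0.2201] jawhd 0.105 F [ 0.5 -2.1  7.6] gap 0.0209 ff 59.4 q [ 0.48  0.51  0.37  1.43 -0.    1.95]
time: 65.53
tool_pos: [0.5994, 0.3123, 0.2558]
ee_rot: [0.669, 0.743, 0.001, 0.0]
wrist_force: [0.2, -0.4, -3.6]
finger_gap: 0.0207
finger_force: 59.1
```

Pull back 190 mm, rise, turn, carry.

```bash
python3 -m crank '[[10,-15,0,0,0],[10,-25,0,0,0],[10,-25,0,0,0],[10,-25,0,0,0],[10,-25,0,0,0],[10,-25,0,0,0],[10,-25,0,0,0],[10,-24,0,0,0],[10,0,0,0,0]]'; python3 -m crank '[[10,0,0,-25,0],[10,0,0,-30,0],[10,0,0,-30,0],[10,0,0,-18,0],[10,0,0,0,0]]' | head -2;  python3 -m crank '[[10,0,0,0,-0.124],[10,0,0,0,-0.124],[10,0,0,0,-0.124],[10,0,0,0,-0.124],[10,0,0,0,-0.124],[10,0,0,0,-0.124],[10,0,0,0,-0.124],[10,0,0,0,-0.124],[10,0,0,0,-0.124],[10,0,0,0,-0.124],[10,0,0,0,-0.124],[10,0,0,0,-0.121]]';  python3 -c "
from h import *
st();go(.620,-.189,.36,1.59)"
```

```text
time: 66.28
tool_pos: [0.6188, 0.1195, 0.2546]
ee_rot: [0.67, 0.742, -0.001, 0.0]
wrist_force: [0.1, -0.5, -2.0]
finger_gap: 0.0209
finger_force: 59.0
time: 66.7
tool_pos: [0.6197, 0.1241, 0.3619]
time: 67.7
tool_pos: [0.6187, 0.124, 0.3566]
ee_rot: [-0.013, 1.0, -0.0, -0.001]
wrist_force: [0.1, -0.5, -2.4]
finger_gap: 0.0209
finger_force: 59.6
t 67.7 p [0.6187 0.124  0.3566] jawhd 1.597 F [ 0.1 -0.5 -2.4] gap 0.0209 ff 59.6 q [ 0.2   0.44  0.61  1.74 -0.    0.17]
shift [   6.8 -313.    -3.3] turn(tool z) 0.007 after-turn axes shift [   4.7 -313.    -3.3] q6 0.17
```

```bash
python3 -m crank '[[10,0,-20,-3,0.007],[10,1,-32,0,0],[10,1,-37,0,0],[10,1,-37,0,0],[10,1,-37,0,0],[10,1,-37,0,0],[10,1,-37,0,0],[10,0,-34,0,0],[10,0,-26,0,0],[10,0,-16,0,0],[10,0,0,0,0],[10,0,0,0,0]]'; python3 -c "
from h import *
st();go(.620,-.189,.282,1.59)"
```

```text
time: 68.7
tool_pos: [0.6169, -0.1893, 0.3601]
ee_rot: [-0.006, 1.0, 0.0, -0.001]
wrist_force: [0.3, 0.6, -1.8]
finger_gap: 0.0213
finger_force: 59.7
t 68.7 p [ 0.6169 -0.1893  0.3601] jawhd 1.582 F [ 0.3  0.6 -1.8] gap 0.0213 ff 59.7 q [-0.3   0.48  0.67  1.77  0.   -0.31]
shift [-3.3  0.2 78.1] turn(tool z) -0.008 after-turn axes shift [-3.3  0.2 78.1] q6 -0.31
```

```bash
python3 -m crank '[[10,-3.3,0,20,-0.008],[10,0,0,25,0],[10,0,0,19,0],[10,0,0,12,0],[10,0,0,0,0],[10,0,0,0,0]]'; python3 -m crank '[[10,0,0,2,0],[10,0,0,0,0]]'; python3 -m crank '[[10,0,0,1.5,0],[10,0,0,0,0]]'; python3 -m crank '[[10,0,0,1.2,0],[10,0,0,0,0]]'
```

```text
time: 69.2
tool_pos: [0.6201, -0.1873, 0.2852]
ee_rot: [-0.011, 1.0, 0.0, -0.001]
wrist_force: [0.4, -0.1, -2.1]
finger_gap: 0.0207
finger_force: 59.6
time: 69.37
tool_pos: [0.6209, -0.1884, 0.2844]
ee_rot: [-0.011, 1.0, -0.0, 0.001]
wrist_force: [-0.3, 0.6, -1.4]
finger_gap: 0.0215
finger_force: 59.7
time: 69.53
tool_pos: [0.6206, -0.1888, 0.2824]
ee_rot: [-0.01, 1.0, -0.0, 0.0]
wrist_force: [-0.9, -0.4, -2.2]
finger_gap: 0.0214
finger_force: 59.7
time: 69.7
tool_pos: [0.6204, -0.189, 0.2807]
ee_rot: [-0.01, 1.0, -0.0, 0.0]
wrist_force: [-0.3, 0.8, -2.4]
finger_gap: 0.0206
finger_force: 59.7
```

```bash
python3 -m crank '[[10,0,0,1.5,0],[10,0,0,0,0]]'; python3 -m crank '[[10,0,0,1,0],[10,0,0,0,0]]'; python3 -m crank '[[10,0,0,1,0],[10,0,0,0,0]]'
```

```text
time: 69.87
tool_pos: [0.6203, -0.1889, 0.279]
ee_rot: [-0.01, 1.0, -0.0, -0.0]
wrist_force: [0.0, -0.6, -2.1]
finger_gap: 0.0205
finger_force: 59.7
time: 70.03
tool_pos: [0.6203, -0.1889, 0.278]
ee_rot: [-0.01, 1.0, -0.0, -0.0]
wrist_force: [-0.3, 0.2, -1.4]
finger_gap: 0.0211
finger_force: 59.7
time: 70.2
tool_pos: [0.6205, -0.1889, 0.2775]
ee_rot: [-0.01, 1.0, -0.0, 0.0]
wrist_force: [-0.4, 0.1, 0.2]
finger_gap: 0.0207
finger_force: 59.9
```

```bash
python3 -m crank '[[10,0,0,0.7,0],[28,0,0,0,0],[45,0,0,0,0],[45,0,0,0,0],[45,0,0,-20,0],[45,0,0,-35,0],[45,0,0,-35,0],[45,0,0,0,0]]'; python3 -m crank '[[45,0,40,0,-0.04],[45,0,41,0,-0.04],[45,0,41,0,0],[45,0,41,0,0],[45,0,41,0,0],[45,0,41,0,0],[45,0,41,0,0],[45,0,41,0,0],[45,0,0,0,0],[45,0,0,0,0]]'; python3 -c "
from h import *
st();go(.613,.182,.30,1.677)"
```

```text
time: 70.87
tool_pos: [0.6214, -0.1893, 0.3736]
ee_rot: [-0.01, 1.0, -0.002, 0.005]
wrist_force: [0.3, -0.3, 0.7]
finger_gap: 0.0446
finger_force: 0.0
time: 71.7
tool_pos: [0.5919, 0.1392, 0.3663]
ee_rot: [-0.052, 0.999, -0.0, -0.0]
wrist_force: [1.4, -1.0, -0.3]
finger_gap: 0.0455
finger_force: 0.0
t 71.7 p [0.5919 0.1392 0.3663] jawhd 1.675 F [ 1.4 -1.  -0.3] gap 0.0455 ff 0.0 q [ 0.23  0.4   0.56  1.73 -0.    0.13]
shift [-25.5  40.4  66.2] turn(tool z) -0.002 after-turn axes shift [-25.5  40.4  66.2] q6 0.13
```

```bash
python3 -m crank '[[55,-13,20,22,0],[55,-12.5,20.4,22,0],[55,0,0,22,0],[55,0,0,0,0],[55,0,0,0,0]]'; python3 -c "
from h import *
st();c,im=snap('wrist','w12.png');bar(c,im)
hsv=cv2.cvtColor(im,cv2.COLOR_RGB2HSV);m=cv2.inRange(hsv,(15,120,80),(30,255,255));m[:90]=0;m[230:]=0
n,l,s,ce=cv2.connectedComponentsWithStats(m);i=max(range(1,n),key=lambda k:s[k,2]*(s[k,4]>200));ys,xs=np.where(l==i);tx=s[i,0];v=ys[xs<tx+14].mean();p=ray(c,tx+7.5,v,.218);print(p);go(p[0],p[1],.203,1.677)
t,im2=snap('top','t12.png');print([proj(t,[x,y,.303]).round(1) for x,y in((.62,-.189),(.563,-.186),(.505,-.181))])
hsv=cv2.cvtColor(im2,cv2.COLOR_RGB2HSV);m=cv2.inRange(hsv,(10,50,150),(28,150,255))[150:230,360:440]
n,l,s,ce=cv2.connectedComponentsWithStats(m);print([(ce[i]+[360,150]).round(1) for i in range(1,n) if s[i,4]>30])
"
```

```text
time: 72.12
tool_pos: [0.6132, 0.1782, 0.2999]
ee_rot: [-0.05, 0.999, -0.001, -0.001]
wrist_force: [-0.1, -0.3, 0.5]
finger_gap: 0.0551
finger_force: 0.0
t 72.12 p [0.6132 0.1782 0.2999] jawhd 1.67 F [-0.1 -0.3  0.5] gap 0.0551 ff 0.0 q [ 0.28  0.44  0.46  1.59 -0.    0.18]
bar [ 314  189  210   22 2891] [0.6101 0.1949 0.19  ] [0.5962 0.3508 0.19  ] 1.6596478164224173
[0.60727606 0.18172857 0.218     ]
shift [ 6.1  4.1 98.4] turn(tool z) -0.007 after-turn axes shift [ 6.   4.2 98.4] q6 0.18
[array([410.4, 164.8]), array([409.8, 185.5]), array([408.4, 206.8])]
[array([410.4, 165.4]), array([409.5, 186.2]), array([408.3, 209.1])]
```

```bash
python3 -m crank '[[55,4,4,24,0],[55,0,0,25,0],[55,0,0,25,0],[55,0,0,23,0],[55,0,0,0,0],[5,0,0,0,0],[5,0,0,0,0],[5,0,0,0,0],[5,0,0,0,0],[5,0,0,0,0]]'; python3 -c "
from h import *
st()"
```

```text
time: 73.05
tool_pos: [0.6105, 0.1821, 0.206]
ee_rot: [-0.05, 0.999, -0.001, 0.002]
wrist_force: [0.3, -5.5, 7.7]
finger_gap: 0.0089
finger_force: 58.7
t 73.05 p [0.6105 0.1821 0.206 ] jawhd 1.671 F [ 0.3 -5.5  7.7] gap 0.0089 ff 58.7 q [ 0.29  0.44  0.22  1.35 -0.    0.19]
```

```bash
python3 -m crank '[[5,9,0.2,0,0.05],[5,9,0.2,0,0.05],[5,18,0.9,0,0.1],[5,18,0.9,0,0.1],[5,18,0.9,0,0.1],[5,18,0.9,0,0.1],[5,0,0,0,0]]'; python3 -c "
from h import *
st()";  python3 -m crank '[[5,18,0.9,0,0.1],[5,18,0.9,0,0.1],[5,18,0.9,0,0.1],[5,18,0.9,0,0.1],[5,0,0,0,0]]'; python3 -c "
from h import *
st();p=r.read_state()['tool_pos'];d=np.array([.594,.361])-p[:2];print(np.hypot(*d),np.arctan2(d[1],d[0]))"
```

```text
time: 73.63
tool_pos: [0.5202, 0.1983, 0.206]
ee_rot: [0.201, 0.98, 0.002, 0.001]
wrist_force: [1.7, 2.7, 1.5]
finger_gap: 0.0085
finger_force: 59.7
t 73.63 p [0.5202 0.1983 0.206 ] jawhd 1.166 F [1.7 2.7 1.5] gap 0.0085 ff 59.7 q [0.36 0.3  0.   1.27 0.   0.77]
time: 74.05
tool_pos: [0.4631, 0.2404, 0.206]
ee_rot: [0.391, 0.92, 0.004, 0.002]
wrist_force: [6.6, 5.4, 0.1]
finger_gap: 0.0084
finger_force: 59.7
t 74.05 p [0.4631 0.2404 0.206 ] jawhd 0.767 F [6.6 5.4 0.1] gap 0.0084 ff 59.7 q [ 0.48  0.24 -0.08  1.25  0.    1.28]
0.17802347342436262 0.7443781922804905
```

```bash
python3 -m crank '[[5,18,1.9,0,0.1],[5,18,1,0,0.1],[5,18,0.9,0,0.1],[5,18,0.9,0,0.1],[5,18,0.9,0,0.1],[5,13,0.6,0,0.08],[5,0,0,0,0]]'; python3 -c "
from h import *
st();p=r.read_state()['tool_pos'];d=np.array([.594,.361])-p[:2];print(np.hypot(*d),np.arctan2(d[1],d[0]))"
```

```text
time: 74.63
tool_pos: [0.4188, 0.3314, 0.206]
ee_rot: [0.638, 0.77, 0.005, 0.002]
wrist_force: [12.0, 4.0, 1.5]
finger_gap: 0.0083
finger_force: 60.0
t 74.63 p [0.4188 0.3314 0.206 ] jawhd 0.187 F [12.   4.   1.5] gap 0.0083 ff 60.0 q [ 0.67  0.26 -0.05  1.25 -0.    2.05]
0.1777056237375944 0.16712616093525826
```

```bash
python3 -m crank '[[5,6,2,0,0.035],[5,6,0.5,0,0.035],[5,4,0,0,0.03],[5,0,0,0,0]]'; python3 -m crank '[[5,3,0,0,0],[5,0,0,0,0]]'; python3 -c "
from h import *
st();p=r.read_state()['tool_pos'];d=np.array([.594,.361])-p[:2];print(np.hypot(*d),np.arctan2(d[1],d[0]))"
```

```text
time: 74.97
tool_pos: [0.4171, 0.3457, 0.206]
ee_rot: [0.675, 0.738, 0.003, 0.001]
wrist_force: [3.0, 1.7, 4.8]
finger_gap: 0.0087
finger_force: 60.4
time: 75.13
tool_pos: [0.4168, 0.3482, 0.206]
ee_rot: [0.674, 0.739, 0.003, 0.001]
wrist_force: [3.1, 1.4, 5.5]
finger_gap: 0.0086
finger_force: 60.5
t 75.13 p [0.4168 0.3482 0.206 ] jawhd 0.091 F [3.1 1.4 5.5] gap 0.0086 ff 60.5 q [ 0.7   0.27 -0.03  1.26 -0.    2.18]
0.17763398713290993 0.07202761389475484
```

```bash
python3 -m crank '[[5,2,0,0,0.01],[5,0,0,0,0]]'; python3 -m crank '[[5,2,0,0,0],[5,0,0,0,0]]';
```

```text
time: 75.3
tool_pos: [0.4168, 0.3495, 0.206]
ee_rot: [0.678, 0.735, 0.002, 0.001]
wrist_force: [4.8, -1.2, 5.6]
finger_gap: 0.0084
finger_force: 60.5
time: 75.47
tool_pos: [0.4167, 0.3497, 0.2059]
ee_rot: [0.678, 0.735, 0.001, 0.003]
wrist_force: [5.1, -11.3, 8.5]
finger_gap: 0.0087
finger_force: 60.8
```

```bash
python3 -m crank '[[5,1.5,0,0,0],[5,0,0,0,0]]'; python3 -m crank '[[5,1.5,0,0,0],[5,0,0,0,0]]'; python3 -c "
from h import *
st()"
```

```text
time: 75.63
tool_pos: [0.4167, 0.3498, 0.2059]
ee_rot: [0.679, 0.735, 0.0, 0.004]
wrist_force: [7.1, -17.0, 11.3]
finger_gap: 0.0088
finger_force: 61.0
time: 75.8
tool_pos: [0.4167, 0.3499, 0.2058]
ee_rot: [0.679, 0.734, -0.0, 0.005]
wrist_force: [7.6, -22.2, 13.2]
finger_gap: 0.0083
finger_force: 61.2
t 75.8 p [0.4167 0.3499 0.2058] jawhd 0.079 F [  7.6 -22.2  13.2] gap 0.0083 ff 61.2 q [ 0.7   0.28 -0.02  1.27 -0.01  2.2 ]
```

```bash
python3 -m crank '[[5,-4,0,0,0],[30,0,0,0,0],[50,0,0,0,0],[50,0,0,0,0],[50,0,0,-25,0],[50,0,0,-35,0],[50,0,0,-36,0],[50,0,0,0,0],[50,0,0,0,0]]'; python3 -c "
from h import *
st();c,im=snap('wrist','w13.png');bar(c,im)
t,im2=snap('top','t13.png');a=cv2.imread('pics/top0.png')[:,:,::-1]
d=cv2.absdiff(a,im2).max(2)>60
n,l,s,ce=cv2.connectedComponentsWithStats(cv2.morphologyEx(d.astype(np.uint8),cv2.MORPH_OPEN,np.ones((2,2))))
print([(s[i].tolist()) for i in range(1,n) if s[i,4]>12])"
```

```text
time: 76.55
tool_pos: [0.4153, 0.3508, 0.3015]
ee_rot: [0.678, 0.735, 0.002, 0.0]
wrist_force: [0.7, -0.4, -0.5]
finger_gap: 0.0501
finger_force: 0.0
t 76.55 p [0.4153 0.3508 0.3015] jawhd 0.082 F [ 0.7 -0.4 -0.5] gap 0.0501 ff 0.0 q [0.7  0.26 0.19 1.5  0.   2.19]
bar [ 310  193  208   22 2788] [0.4289 0.3479 0.19  ] [0.5852 0.3605 0.19  ] 0.08014898602959833
[[60, 110, 17, 30, 287], [100, 136, 33, 50, 675], [415, 162, 3, 7, 14], [161, 178, 36, 55, 536], [219, 205, 8, 39, 179], [397, 205, 6, 5, 19], [406, 204, 9, 2, 18], [200, 215, 39, 75, 930], [145, 223, 14, 8, 77], [292, 226, 31, 27, 606], [177, 229, 4, 6, 19], [96, 231, 8, 49, 309], [135, 235, 32, 28, 517], [123, 239, 40, 49, 593], [178, 244, 5, 4, 15], [168, 250, 18, 16, 121], [239, 284, 7, 5, 26], [243, 290, 35, 59, 866], [288, 308, 19, 11, 139], [310, 311, 8, 5, 21], [156, 317, 58, 53, 1078], [330, 323, 6, 6, 19], [71, 336, 30, 61, 941], [367, 356, 8, 7, 28], [102, 358, 141, 42, 2509], [375, 370, 11, 23, 85], [316, 381, 6, 16, 40], [302, 384, 3, 6, 16], [320, 387, 17, 13, 134], [65, 395, 16, 5, 50], [247, 396, 12, 4, 28], [265, 397, 28, 3, 68]]
```

The bar heading is 0.080 against the panel's 0.076, so the hook is folded flat. The caddies are back in place and the lip sits at its shut position. Handing in.

```bash
python3 -c "
from workcell import r
print(r.job_done())"
```

```text
the job is handed in; nothing more can be done
None
```

I handed the job in at about 77 s of the 210 s limit: the burr holder is home, the hatch is shut, all three caddies stand upright on it, and the emptied hook is folded flat. The burr dropped straight into the slot without needing to be turned. I only know it is home from the tool height, 0.4 mm off the target, and from the hatch shutting over it.

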